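# Sort the fossil fragments and hang the draining baskets

### The job

One of the two baskets already has a vertebra in it and the other a limb-bone piece: while both baskets stand on the table, put every loose fossil fragment into the basket that holds its own kind. Then hang both baskets by their bail handles on the rack, one on each hook, with all their fossils in them, and leave the glass vial undisturbed where it stands.

Things in the scene. Friction and masses are not known exactly. Their poses are not given: they have to be found in the camera images.
- rack: steel draining rack fixed to the table; origin on the table below the midpoint between its two hooks, x away from the hook tips, y along the rack, z up. Posts at x +95, y -210 and +210 mm carry a 16 mm beam, top at 183 mm; two hooks at y +105 and -105 mm come forward (-x) from it, tops 179 mm above the table. A white drip tray 140 x 360 mm, 12 mm high, lies under them
- hook_left (a point): a point on top of the level part of the rack's +y hook, a round rod 8 mm thick. The hook runs level from the beam 87 mm behind this point (+x) to 25 mm in front of it (-x), then turns up; its tip ends 41 mm in front and 20 mm above this point. Axes as the rack's
- hook_right (a point): a point on top of the level part of the rack's -y hook, a round rod 8 mm thick. The hook runs level from the beam 87 mm behind this point (+x) to 25 mm in front of it (-x), then turns up; its tip ends 41 mm in front and 20 mm above this point. Axes as the rack's
- basket_a: white plastic basket, one of two alike: open tray 116 (x) x 136 (y) mm, walls 4 mm thick, 26 mm high, floor 4 mm, about 300 g; origin at the centre of its underside. A rigid steel bail handle (rod 10 mm thick) rises from the middles of its two end walls (y) to a level bar 116 mm long, along y, 100 mm above the origin; it does not swing
- basket_a_bar (a point): the middle of basket_a's bail bar, on the rod's axis, 100 mm above the basket's origin (the bar can be pinched beside its middle, which leaves the middle free for the hook); axes as the basket's
- basket_b: white plastic basket, one of two alike: open tray 116 (x) x 136 (y) mm, walls 4 mm thick, 26 mm high, floor 4 mm, about 300 g; origin at the centre of its underside. A rigid steel bail handle (rod 10 mm thick) rises from the middles of its two end walls (y) to a level bar 116 mm long, along y, 100 mm above the origin; it does not swing
- basket_b_bar (a point): the middle of basket_b's bail bar, on the rod's axis, 100 mm above the basket's origin (the bar can be pinched beside its middle, which leaves the middle free for the hook); axes as the basket's
- vertebra_0: brown fossil vertebra: an upright drum 33 mm across and 26 mm high with a ridge 18 x 7 mm standing 7 mm proud of its top, 50 g, stands on its flat end; origin at the centre of its underside, z up its axis, the ridge along x; lies in one of the baskets at the start and shows that this basket is for vertebrae
- vertebra_1: brown fossil vertebra: an upright drum 33 mm across and 26 mm high with a ridge 18 x 7 mm standing 7 mm proud of its top, 50 g, stands on its flat end; origin at the centre of its underside, z up its axis, the ridge along x; on the table at the start, or absent
- vertebra_2: brown fossil vertebra: an upright drum 33 mm across and 26 mm high with a ridge 18 x 7 mm standing 7 mm proud of its top, 50 g, stands on its flat end; origin at the centre of its underside, z up its axis, the ridge along x; on the table at the start, or absent
- vertebra_3: brown fossil vertebra: an upright drum 33 mm across and 26 mm high with a ridge 18 x 7 mm standing 7 mm proud of its top, 50 g, stands on its flat end; origin at the centre of its underside, z up its axis, the ridge along x; on the table at the start, or absent
- bone_0: brown fossil limb-bone piece: a short shaft 46 mm long and 17 mm thick, 35 g, with flat flanks so that it does not roll; origin at the centre of its underside, x along its length, z up; lies in one of the baskets at the start and shows that this basket is for limb bones
- bone_1: brown fossil limb-bone piece: a short shaft 46 mm long and 17 mm thick, 35 g, with flat flanks so that it does not roll; origin at the centre of its underside, x along its length, z up; on the table at the start, or absent
- bone_2: brown fossil limb-bone piece: a short shaft 46 mm long and 17 mm thick, 35 g, with flat flanks so that it does not roll; origin at the centre of its underside, x along its length, z up; on the table at the start, or absent
- bone_3: brown fossil limb-bone piece: a short shaft 46 mm long and 17 mm thick, 35 g, with flat flanks so that it does not roll; origin at the centre of its underside, x along its length, z up; on the table at the start, or absent
- vial: clear glass specimen vial with a black screw cap, 24 mm across and 46 mm high, standing among the fossils; origin at the centre of its underside; leave it alone
There are look-alikes about, which are no part of the job. Leave any red, turquoise or yellow look-alike of the vertebra_2 alone.

How it is judged:
By the outcome, as a careful person would: the job done as asked, in the order asked, and still so for the second after the job is handed in, with the robot touching nothing.
Of vertebra_1, bone_1, vertebra_2, bone_2, vertebra_3, bone_3 only 4 to 6 are there at a start; the rules pass over those that are not, and their reading is None.
At some moment in a run one of vertebra_1, bone_1, vertebra_2, bone_2, vertebra_3, bone_3 may be knocked a few centimetres aside while the robot is not near it.
Once in a run the grip may slacken for a moment while it holds something.
It also fails if it takes over 210 s, if anything falls off the work surface, if the arm or the gripper's body presses on something with over 40 N, if the wrist force passes 120 N, or if a joint passes its speed limit or range.

### The arm

A 6-joint arm with a two-finger parallel gripper is mounted at the origin on the work surface. World frame = base frame: x ahead of the robot, y to its left, z up, the work surface at z = 0. Lengths are in mm, angles in degrees, forces in N, time in s.
With the tool pointing down it reaches from about 350 to 850 mm from the base axis. Payload 8.1 kg.
Tool frame: the origin (TCP) lies midway between the tips of the shut fingers; the grasp point (between the pads) lies 19 mm behind it (r.grasp_offset is the distance from the TCP to the grasp point, in mm); z points along the fingers, x is the direction in which the jaws open and shut, and the axes are right-handed (so a half turn about z gives the same grasp; the last joint's range is limited). The gripper opens to 85 mm and grips with 20 to 120 N. Pads are 22 mm wide; open, the fingers measure 114 mm over their backs; the gripper's body (76 mm by 85 mm) begins 54 mm behind the grasp point. The pads swing forward as they close: fully open they stand 13 mm farther back than shut.
Start: joints at [-78.633, 7.471, 85.268, -0, 87.261, -4.893], TCP at [168.024, -575.998, 209.492] pointing down, gripper open.
Joint ranges: [-169.43, 169.43], [-51.17, 129.36], [1.28, 143.12], [-76.62, 256.62], [0, 156.53], [-152.29, 152.29]. Speed limits (degrees/s): [136.94, 136.94, 159.86, 180, 180, 180].

### API

Orientations are given as [roll, pitch, yaw] about the fixed x, y, z axes, in that order (R = Rz(yaw) Ry(pitch) Rx(roll)).
In Python, from bench import r, optics, hand_in gives the robot as it stands.
- The arm moves only by the shell command python3 -m pendant 'ROWS' [FORCE]. ROWS is JSON, a list of rows, each a list of 5 numbers: the opening, from 0 (shut) to 1 (fully open), then the shift along the tool's x, y, z in mm, then the turn about the tool's z in degrees. A call has 1 to 10 rows; each row shifts and turns the commanded pose from where the row before left it, along the tool's axes as they then stand; what a row does not reach is not made up. A row lasts 1/10 s, in which the tool goes at most 50 mm and 8.59 degrees, less where a joint would pass 70% of its speed; a pose out of reach is approached as far as the arm can. A call with a gripper value outside its range is refused whole. The fingers move at their own pace and stop on an object; FORCE is the grip in N (left out, the last holds). Time passes only in rows, so rows that do not move let the fingers close. It gives the time, the measured TCP pose, the force and the opening at its end, in the units of the state.
- r.sense(): the state, without advancing time (a new reading comes with each control period).
- optics.snapshot(name): name is "scene" or "top" or "wrist"; returns (picture, depth): 400x640x3 uint8, blue, green, red; 400x640 float32, mm along the optical axis (not along the pixel's ray), 0 where there is no reading.
- optics.camera_params(name): a dict with "camera_matrix" (3x3 intrinsics, pixels), "k1" (the pictures are not rectified: a ray, as slopes to the right and down, at radius r is drawn at 1 + k1 r^2 times it, then the intrinsics apply), "eye" and "orientation" of the camera in the world. Camera axes: x right, y down, z forward; pixel columns grow to the right and rows downward; lengths in mm; the calibration is good to about 2 mm. A picture is of the moment at which its call begins: read the wrist's pose just before it. camera_params takes no time and is no camera call; for the wrist camera it gives the pose at the moment of the call.
- hand_in(): hands the job in, once; it reports no verdict.
Trained networks look in the newest picture that a camera, given by its name, has taken for a name from the list of things; names that differ only in an ending like _2 or _b are one class to them, and where a whole thing is asked for, a point or a joint stands for the part that bears it (a point fixed in the world has none). Each returns a list of dicts, best first, with "score" (0 to 1); they miss things now and then, are a little off and sometimes report something else, mostly with a low value. They report only what shows in the picture. A call takes as long as a camera call. They do not tell look-alikes from the thing itself.
- optics.search_frame(camera, query): "at" ([x, y, z] in mm, in world coordinates, good to about 4 mm: the middle of the surface that is visible of it).
The state is a dict: "time": time; "joint_pos": joint angles; "qd": joint speeds; "joint_efforts": joint torques, N m; "tool_pos": TCP position; "tcp_rot": TCP orientation; "ft_force": force on the tool from outside, world axes, zero at the start; "wrist_torque": the same for the moment, N m; "finger_gap": finger opening in mm.
Only numpy, scipy, OpenCV 4.12 (cv2) and the standard library are available. Lean on these libraries where they do the work, as an engineer would, in place of code of your own. Each camera call takes 0.05 s, during which the arm holds its last target. There are 200 camera calls.

## Working session

There is one attempt and no reset: what is moved stays moved. The work goes in short steps, Python scripts to look and compute and a shell command to move; the robot and the scene stay as the last step left them, time stands still between calls to the robot, and variables do not carry over. Pictures are saved under pics/ and viewed, about 12 in all and at most 16, crops included, and the job is handed in when it is done.

```bash
mkdir -p pics; ls
python3 - <<'E'
from bench import r, optics
import cv2
s=r.sense(); print(s['time'],s['tool_pos'],s['tcp_rot'],s['finger_gap'],r.grasp_offset)
for n in ["top","scene"]:
    p,d=optics.snapshot(n); cv2.imwrite(f"pics/{n}0.png",p)
    c=optics.camera_params(n); print(n,c)
    for q in ["vertebra_1","bone_1","basket_a","basket_a_bar","vial","rack","hook_left"]:
        try: print(q,[(round(x['score'],2),[round(v) for v in x['at']]) for x in optics.search_frame(n,q)])
        except Exception as e: print(q,e)
E
```

```text
pics
0.0 [ 167.91891647 -575.39879062  208.41327704] [-1.79990172e+02  1.07134130e-01 -7.37397710e+01] 85.54423407395039 18.700000000000003
top {'camera_matrix': array([[456.3826088 ,   0.        , 317.5664847 ],
       [  0.        , 456.3826088 , 197.77738472],
       [  0.        ,   0.        ,   1.        ]]), 'k1': -0.04388108283520849, 'eye': array([ 438.63127745, -118.4021251 , 1452.71256254]), 'orientation': array([-175.34732959,    0.36308175,  -88.73254441])}
vertebra_1 [(0.59, [484, -461, 31]), (0.58, [569, -456, 27]), (0.53, [423, -393, 23]), (0.43, [413, -472, 25])]
bone_1 [(0.5, [666, -10, 16]), (0.49, [674, -108, 15]), (0.46, [550, -351, 17]), (0.43, [494, -3, 21])]
basket_a [(0.61, [439, 90, 29]), (0.6, [462, -36, 4]), (0.55, [417, -270, 5])]
basket_a_bar [(0.82, [464, -35, 5]), (0.15, [438, 89, 29])]
vial [(0.38, [558, -159, 46])]
rack [(0.63, [504, 261, 5])]
hook_left [(0.74, [509, 258, 4])]
scene {'camera_matrix': array([[442.04953472,   0.        , 325.18376872],
       [  0.        , 442.04953472, 201.76599924],
       [  0.        ,   0.        ,   1.        ]]), 'k1': -0.017197911062680968, 'eye': array([ 864.45559138, -672.04163326, 1040.88671481]), 'orientation': array([-144.4410689 ,    0.25618453,   30.18988575])}
vertebra_1 [(0.73, [428, -400, 25]), (0.71, [429, -232, 31]), (0.68, [656, -248, 25]), (0.65, [490, -467, 28]), (0.65, [414, -481, 23]), (0.54, [490, -566, 22]), (0.49, [446, 90, 30])]
bone_1 [(0.67, [494, -2, 20]), (0.62, [668, -19, 18]), (0.41, [678, -111, 13])]
basket_a [(0.91, [414, -275, 3]), (0.82, [466, -38, 8])]
basket_a_bar [(0.82, [464, -37, 4])]
vial [(0.49, [566, -172, 39])]
rack [(0.9, [530, 244, 2])]
hook_left []
```

View pics/top0.png

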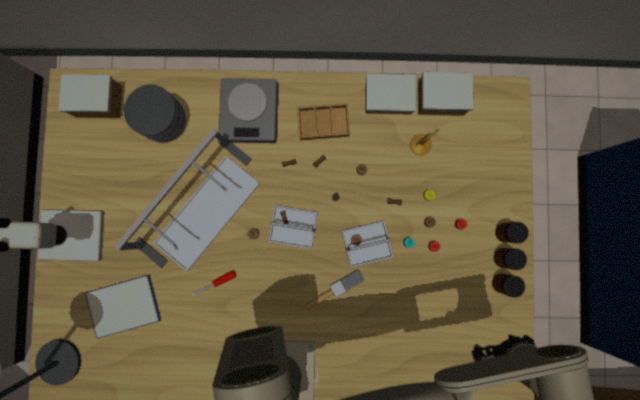

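View pics/scene0.png

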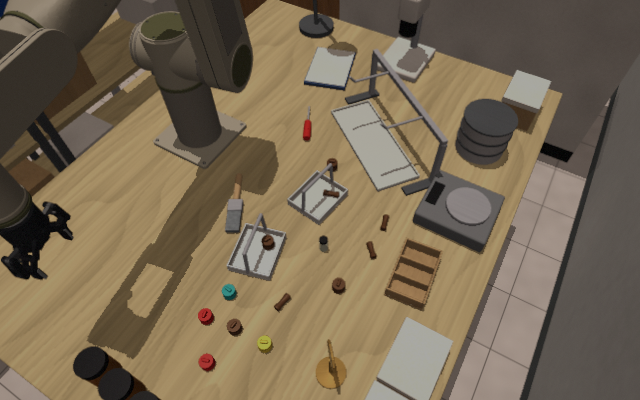

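Six brown pieces are loose. Top picture: vertebrae at (361,169), (430,222) and (254,233); bones at (290,162), (319,161) and (394,201). The red, turquoise and yellow drums at (461,224), (434,246), (408,242) and (430,195) are look-alikes. The vertebra basket is at (367,243) and the bone basket at (293,227). Next I'll measure their positions.

```bash
cat > h.py <<'E'
import numpy as np, cv2
from scipy.spatial.transform import Rotation as Ro
from bench import r, optics
def cloud(name):
    c=optics.camera_params(name); p,d=optics.snapshot(name)
    K=c['camera_matrix']; v,u=np.mgrid[:400,:640]
    n=cv2.undistortPoints(np.stack([u.ravel(),v.ravel()],1).astype(float)[:,None],K,np.array([c['k1'],0,0,0,0.]))[:,0]
    z=d.ravel()[:,None].astype(float)
    R=Ro.from_euler('xyz',c['orientation'],degrees=True).as_matrix()
    P=(np.hstack([n,np.ones_like(z)])*z)@R.T+c['eye']
    P[z[:,0]==0]=np.nan
    return p,P.reshape(400,640,3)
def brown(p):
    h=cv2.cvtColor(p,cv2.COLOR_BGR2HSV).astype(int)
    return (h[...,0]<20)&(h[...,2]<125)&(h[...,1]>60)
def rect(q):   # centre, sizes, direction of the long side (deg, mod 180)
    (c,wh,a)=cv2.minAreaRect(q[:,:2].astype(np.float32)); b=cv2.boxPoints((c,wh,a))
    e=[b[1]-b[0],b[2]-b[1]]; e=max(e,key=np.linalg.norm)
    return np.round(c,0),np.round(sorted(wh)),round(float(np.degrees(np.arctan2(e[1],e[0]))%180),1)
def blobs(p,P,zlo=4,zhi=45,amin=12):
    m=brown(p)&(P[...,2]>zlo)&(P[...,2]<zhi)
    k,l,s,c=cv2.connectedComponentsWithStats(m.astype(np.uint8))
    for i in range(1,k):
        if s[i,4]<amin: continue
        q=P[l==i]; print(np.round(c[i]),s[i,4],'rect',*rect(q),'mean',np.round(q.mean(0)),'ztop',round(np.percentile(q[:,2],90)))
def go(x,y,z,yaw=None):  # remaining shift in tool axes
    s=r.sense(); R=Ro.from_euler('xyz',s['tcp_rot'],degrees=True)
    d=R.inv().apply(np.array([x,y,z])-s['tool_pos']); a=s['tcp_rot'][2]
    t=None if yaw is None else -((yaw-a+90)%180-90)
    print('t',round(s['time'],1),'tcp',np.round(s['tool_pos'],1),'yaw',round(a,1),'gap',round(s['finger_gap'],1),'j6',round(s['joint_pos'][5]),'F',np.round(s['ft_force'],1),'-> d',np.round(d,1),'turn',t and round(t,1))
E
python3 - <<'E'
from h import *
import math
for n in ["top","scene"]:
    p,P=cloud(n); print(n); blobs(p,P)
    Z=P[...,2]
    for nm,(x,y) in dict(V=(416,-272),B=(464,-37)).items():
        near=(abs(P[...,0]-x)<95)&(abs(P[...,1]-y)<95)
        q=P[near&(Z>88)&(Z<112)]; print(nm,'bar',rect(q),q.mean(0).round(),len(q))
        q=P[near&(Z>17)&(Z<32)&~brown(p)&(p.min(2)>90)]; print(nm,'rim',rect(q),len(q))
    near=(P[...,0]>300)&(P[...,0]<760)&(P[...,1]>80)&(P[...,1]<480)
    q=P[near&(Z>170)&(Z<210)]; print('beam',rect(q),len(q),q.mean(0).round())
    q=P[near&(Z>7)&(Z<20)&(p.min(2)>110)]; print('tray',rect(q),len(q))
E
```

```text
top
[433. 106.] 170 rect [ 854. -470.] [ 90. 178.] 52.2 mean [ 856. -468.   27.] ztop 41
[116. 104.] 198 rect [845. 555.] [ 56. 124.] 150.8 mean [847. 553.  25.] ztop 40
[320. 121.] 828 rect [ 799. -119.] [100. 160.] 95.5 mean [ 801. -110.   21.] ztop 40
[381. 112.] 23 rect [ 836. -303.] [ 4. 39.] 89.7 mean [ 836. -304.   20.] ztop 28
[397. 112.] 15 rect [ 833. -354.] [ 3. 27.] 84.5 mean [ 833. -354.   26.] ztop 35
[ 86. 115.] 58 rect [806. 647.] [ 4. 88.] 91.2 mean [806. 648.  28.] ztop 42
[325. 124.] 20 rect [ 797. -125.] [13. 22.] 55.6 mean [ 796. -126.    7.] ztop 10
[419. 139.] 52 rect [ 754. -431.] [26. 47.] 122.8 mean [ 753. -429.   11.] ztop 15
[319. 161.] 68 rect [ 675. -107.] [17. 45.] 132.6 mean [ 674. -107.   15.] ztop 20
[288. 162.] 63 rect [667. -12.] [15. 44.] 101.5 mean [666. -12.  15.] ztop 21
[361. 169.] 97 rect [ 650. -242.] [30. 31.] 92.5 mean [ 649. -243.   25.] ztop 32
[394. 201.] 70 rect [ 549. -349.] [16. 45.] 79.6 mean [ 549. -349.   15.] ztop 19
[284. 217.] 37 rect [492.  -2.] [10. 37.] 18.6 mean [493.  -2.  20.] ztop 24
[430. 222.] 99 rect [ 488. -461.] [29
[... 2786 characters left out ...]
50.8 mean [ 316. -669.   27.] ztop 42
[210. 366.] 49 rect [ 494. -564.] [14. 32.] 85.0 mean [ 495. -567.   14.] ztop 26
[335. 377.] 102 rect [ 749. -440.] [20. 49.] 139.6 mean [ 752. -443.   14.] ztop 21
[142. 386.] 56 rect [ 397. -676.] [ 6. 30.] 145.3 mean [ 398. -677.   27.] ztop 41
V bar (array([ 416., -268.]), array([ 10., 126.]), 105.1) [ 418. -272.  104.] 197
V rim (array([ 402., -270.]), array([139., 142.]), 15.3) 304
B bar (array([463., -35.]), array([ 11., 126.]), 82.0) [464. -38. 103.] 168
B rim (array([463., -33.]), array([118., 140.]), 82.1) 256
beam (array([521., 267.]), array([150., 432.]), 142.0) 1099 [563. 292. 181.]
tray (array([500., 245.]), array([144., 366.]), 142.1) 930
```

Run:
```python
from h import *
go(489,-463,130,-75)
c=optics.camera_params('wrist'); print(c)
```

```text
t 0.9 tcp [ 168.  -576.   209.5] yaw -73.7 gap 85.7 j6 -5 F [ 0.4 -0.4  0.8] -> d [ -18.6 -339.8   79.5] turn 1.3
{'camera_matrix': array([[304.46306356,   0.        , 317.75213943],
       [  0.        , 304.46306356, 206.4556483 ],
       [  0.        ,   0.        ,   1.        ]]), 'k1': -0.05436313907436644, 'eye': array([ 234.40032625, -555.99393341,  375.33980465]), 'orientation': array([ 1.64274621e+02, -2.34698360e-02, -7.37585214e+01])}
```

```bash
python3 -m pendant '[[0.65,-3,-45,6,1.3],[0.65,-3,-49,8,0],[0.65,-3,-49,8,0],[0.65,-3,-49,8,0],[0.65,-3,-49,8,0],[0.65,-3,-49,8,0],[0.65,0,-49,8,0],[0.65,0,0,8,0],[0.65,0,0,8,0]]' 60
python3 - <<'E'
from h import *
p,P=cloud('wrist'); cv2.imwrite('pics/w1.png',p); blobs(p,P,amin=60)
go(489,-463,4,-75)
E
```

```text
time: 1.8
tool_pos: [491.6, -469.2, 138.5]
tcp_rot: [180.0, 0.0, -74.9]
ft_force: [-1.3, 0.2, -1.0]
finger_gap: 55.4
[211. 100.] 924 rect [ 551. -350.] [18. 46.] 81.2 mean [ 551. -352.   16.] ztop 19
[ 71. 196.] 1380 rect [ 425. -222.] [33. 53.] 103.7 mean [ 430. -236.   26.] ztop 36
[312. 195.] 747 rect [ 489. -461.] [33. 33.] 37.7 mean [ 492. -463.   25.] ztop 33
[397. 214.] 237 rect [ 489. -553.] [17. 34.] 144.4 mean [ 492. -550.   14.] ztop 25
[511. 268.] 1650 rect [ 468. -688.] [29. 63.] 156.9 mean [ 470. -681.   26.] ztop 41
[306. 255.] 259 rect [ 421. -475.] [18. 33.] 95.7 mean [ 425. -473.   13.] ztop 25
[  5. 311.] 174 rect [ 259. -147.] [17. 32.] 120.7 mean [ 261. -149.   18.] ztop 20
[449. 377.] 868 rect [ 321. -673.] [10. 41.] 134.8 mean [ 322. -673.   25.] ztop 41
t 1.9 tcp [ 489.9 -469.3  136.9] yaw -75.0 gap 55.3 j6 27 F [-1.3  0.5 -2.3] -> d [ -6.   -1.  132.9] turn 0.0
```

View pics/w1.png

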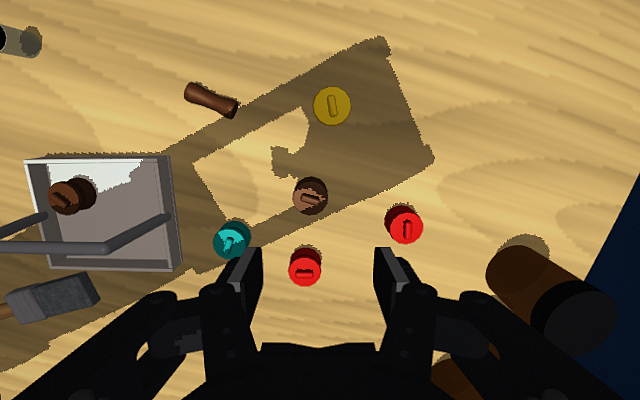

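```bash
python3 -m pendant '[[0.65,-7.5,-1,30,0],[0.65,0,0,40,0],[0.65,0,0,40,0],[0.65,0,0,22,0],[0,0,0,0,0],[0,0,0,0,0],[0,0,0,0,0],[0,0,0,0,0]]' 60; python3 -m pendant '[[0,0,0,-40,0],[0,0,0,-50,0],[0,0,0,-50,0],[0,0,0,0,0]]'
python3 - <<'E'
from h import *
c=np.array([415.5,-265.5]); ang=np.radians(104.9)
ux=np.array([np.sin(ang),-np.cos(ang)]); uy=np.array([np.cos(ang),np.sin(ang)])
print('V',ux,uy,'v0',[ (np.array(v)-c)@ux for v in [(427,-231)]],(np.array((427,-231))-c)@uy)
c2=np.array([463.5,-33]); a=np.radians(81.9)
ux2=np.array([np.sin(a),-np.cos(a)]); uy2=np.array([np.cos(a),np.sin(a)])
b=np.array((492,-4)); print('B',(b-c2)@ux2,(b-c2)@uy2)
for x,y in [(30,-38),(-30,-38),(-30,38)]: print((x,y),c+ux*x+uy*y)
for x,y in [(25,-38),(-26,38),(-26,-38),(26,0)]: print((x,y),c2+ux2*x+uy2*y)
t=c+ux*30-uy*35; go(*t,140,-75)
E
```

```text
time: 2.65
tool_pos: [490.6, -464.3, 10.3]
tcp_rot: [-179.9, -0.2, -75.1]
ft_force: [-0.4, 0.2, 1.6]
finger_gap: 9.9
time: 3.05
tool_pos: [493.8, -467.2, 160.3]
tcp_rot: [-179.5, -0.9, -75.0]
ft_force: [1.5, -0.7, 0.8]
finger_gap: 0.1
V [0.96637608 0.25713279] [-0.25713279  0.96637608] v0 [np.float64(19.984406276032303)] 30.382947615306854
B 24.129538518731994 32.72637118400127
(30, -38) [ 454.26232852 -294.50830722]
(-30, -38) [ 396.27976376 -309.93627481]
(-30, 38) [ 376.73767148 -236.49169278]
(25, -38) [482.89634463 -74.14342979]
(-26, 38) [443.11363171   8.28433102]
(-26, -38) [432.40513809 -66.95746696]
(26, 0) [489.2406151  -36.66343203]
t 3.0 tcp [ 493.8 -467.2  160.3] yaw -75.0 gap 0.1 j6 27 F [ 1.5 -0.7  0.8] -> d [-180.3   -6.2   17.4] turn -0.0
```

```bash
python3 -m pendant '[[0.65,0,0,0,0],[0.65,0,0,0,0],[0.65,0,0,0,0]]' 60
python3 - <<'E'
from h import *
p,P=cloud('wrist'); cv2.imwrite('pics/w2.png',p); blobs(p,P,amin=100)
go(489,-463,4,-75)
E
```

```text
time: 3.35
tool_pos: [488.8, -461.8, 145.7]
tcp_rot: [179.9, 0.1, -75.0]
ft_force: [-0.2, -0.4, -0.3]
finger_gap: 43.5
[222. 100.] 884 rect [ 551. -351.] [18. 46.] 81.4 mean [ 551. -352.   16.] ztop 19
[ 84. 194.] 1320 rect [ 425. -222.] [33. 54.] 109.3 mean [ 430. -235.   26.] ztop 36
[325. 206.] 898 rect [ 479. -473.] [32. 33.] 10.6 mean [ 481. -471.   30.] ztop 34
[402. 212.] 245 rect [ 488. -552.] [17. 33.] 151.1 mean [ 491. -549.   14.] ztop 26
[514. 265.] 1603 rect [ 467. -687.] [30. 64.] 159.8 mean [ 469. -681.   26.] ztop 42
[313. 252.] 238 rect [ 422. -474.] [16. 33.] 102.5 mean [ 425. -473.   13.] ztop 25
[ 11. 309.] 374 rect [ 255. -139.] [21. 49.] 125.0 mean [ 257. -141.   18.] ztop 21
[504. 312.] 233 rect [ 411. -699.] [ 4. 27.] 91.2 mean [ 412. -699.   22.] ztop 39
[442. 378.] 463 rect [ 304. -664.] [ 8. 37.] 171.6 mean [ 309. -664.   25.] ztop 41
t 3.4 tcp [ 488.8 -461.8  145.6] yaw -75.0 gap 50.7 j6 27 F [-0.   0.2 -0.3] -> d [ 1.600e+00 -1.000e-01  1.416e+02] turn -0.0
```

View pics/w2.png

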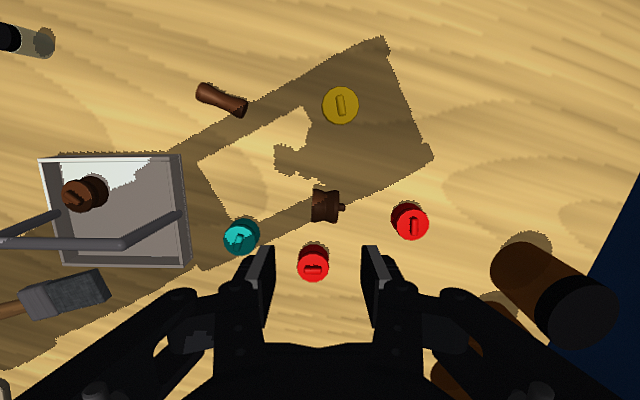

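The drum tipped because I shut the fingers before the arm had settled. It now lies on its side at (325,206), with the ridge towards tool +x. I'll grip it end to end and let the arm settle before closing.

```bash
python3 -m pendant '[[0.75,8,12,20,0],[0.75,0,0,40,0],[0.75,0,0,40,0],[0.75,0,0,25,0],[0.75,0,0,15,0],[0.75,0,0,0,0],[0.75,0,0,0,0],[0.75,0,0,0,0]]' 60; python3 -m pendant '[[0.0,0,0,0,0],[0,0,0,0,0],[0,0,0,0,0],[0,0,0,0,0],[0,0,0,0,0]]';  python3 -m pendant '[[0,0,0,-20,0],[0,0,0,-40,0],[0,0,0,-40,0],[0,0,0,-40,0],[0,0,0,0,0],[0,0,0,0,0]]'
```

```text
time: 4.2
tool_pos: [481.3, -474.8, 9.9]
tcp_rot: [-179.9, -0.2, -75.0]
ft_force: [1.0, 0.5, 1.2]
finger_gap: 64.0
time: 4.7
tool_pos: [480.6, -473.9, 8.8]
tcp_rot: [-180.0, -0.1, -75.0]
ft_force: [-0.1, 1.4, 6.6]
finger_gap: 22.1
time: 5.3
tool_pos: [480.8, -474.3, 149.5]
tcp_rot: [-179.9, -0.2, -75.0]
ft_force: [0.2, -0.1, -2.2]
finger_gap: 21.7
```

Run:
```python
from h import *
p,P=cloud('wrist'); cv2.imwrite('pics/w3.png',p[100:300,200:450]); blobs(p,P,zhi=200,amin=100)
go(453,-291,140,-75)
```

```text
[210.  89.] 855 rect [ 551. -351.] [18. 46.] 81.9 mean [ 551. -352.   16.] ztop 19
[ 74. 183.] 1309 rect [ 422. -223.] [34. 55.] 119.7 mean [ 430. -236.   26.] ztop 36
[391. 201.] 200 rect [ 490. -553.] [17. 34.] 143.5 mean [ 491. -549.   14.] ztop 26
[317. 253.] 2653 rect [ 457. -473.] [31. 82.] 2.0 mean [ 484. -473.  170.] ztop 176
[516. 263.] 3344 rect [ 467. -688.] [31. 63.] 159.6 mean [ 469. -680.   46.] ztop 75
[  6. 299.] 216 rect [ 259. -145.] [19. 34.] 129.6 mean [ 260. -147.   18.] ztop 20
[495. 312.] 1257 rect [ 407. -690.] [11. 45.] 109.7 mean [ 409. -689.   40.] ztop 71
t 5.3 tcp [ 480.  -473.3  147.3] yaw -75.0 gap 21.8 j6 26 F [-0.   0.9 -1. ] -> d [-183.1  -21.     7.3] turn -0.0
```

View pics/w3.png

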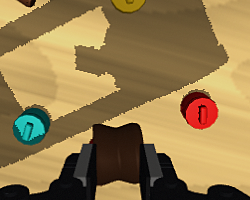

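```bash
python3 -m pendant '[[0,-25,-3,0,0],[0,-40,-5,0,0],[0,-45,-5,0,0],[0,-45,-5,0,0],[0,-24,-3,0,0],[0,0,0,0,0],[0,0,0,0,0]]'; python3 -m pendant '[[0,0,0,30,0],[0,0,0,40,0],[0,0,0,25,0],[0,0,0,10,0],[0,0,0,0,0],[0,0,0,0,0]]'
python3 - <<'E'
from h import *
go(454,-294.5,40,-75)
E
```

```text
time: 6.05
tool_pos: [453.5, -294.5, 146.1]
tcp_rot: [179.9, 0.1, -75.0]
ft_force: [-0.3, -1.7, -0.9]
finger_gap: 21.8
time: 6.65
tool_pos: [454.7, -296.2, 43.5]
tcp_rot: [-180.0, -0.1, -75.1]
ft_force: [1.0, -0.2, -0.5]
finger_gap: 21.6
t 6.7 tcp [ 454.7 -296.2   43.5] yaw -75.1 gap 21.6 j6 37 F [ 1.  -0.2 -0.5] -> d [-1.8  0.2  3.5] turn -0.1
```

```bash
python3 -m pendant '[[0.6,0,0,0,0],[0.6,0,0,0,0],[0.6,0,0,0,0],[0.6,0,0,-20,0],[0.6,0,0,-40,-8],[0.6,0,0,-40,-8],[0.6,0,0,0,-8],[0.6,0,0,0,-8],[0.6,0,0,0,-8],[0.6,0,0,0,-8]]'; python3 -m pendant '[[0.6,0,0,0,-8],[0.6,0,0,0,-8],[0.6,0,0,0,-2],[0.6,0,0,0,0]]'
python3 - <<'E'
from h import *
p,P=cloud('wrist'); blobs(p,P,amin=100)
p,P=cloud('top'); print('top');blobs(p[150:,220:],P[150:,220:])
go(551,-350,4,-9)
E
```

```text
time: 7.65
tool_pos: [454.4, -295.2, 143.3]
tcp_rot: [180.0, -0.1, -26.7]
ft_force: [-0.5, -0.2, -0.0]
finger_gap: 51.7
time: 8.05
tool_pos: [454.3, -295.2, 143.1]
tcp_rot: [180.0, -0.0, -9.0]
ft_force: [-0.3, 0.4, 0.0]
finger_gap: 51.3
[58. 43.] 2243 rect [ 242. -119.] [20. 96.] 121.4 mean [ 244. -117.   18.] ztop 21
[624.  25.] 1531 rect [ 756. -180.] [ 6. 50.] 96.1 mean [ 756. -181.   20.] ztop 33
[515. 110.] 1451 rect [ 650. -244.] [33. 33.] 155.2 mean [ 646. -243.   24.] ztop 33
[274. 133.] 560 rect [ 428. -231.] [32. 36.] 91.5 mean [ 425. -231.   31.] ztop 38
[317. 193.] 1057 rect [ 455. -296.] [33. 35.] 105.7 mean [ 454. -291.   33.] ztop 38
[417. 229.] 692 rect [ 550. -350.] [16. 46.] 80.0 mean [ 549. -348.   16.] ztop 19
[562. 260.] 242 rect [ 721. -421.] [31. 68.] 49.2 mean [ 716. -417.    7.] ztop 9
[592. 275.] 412 rect [ 745. -437.] [19. 51.] 131.5 mean [ 739. -431.   24.] ztop 40
[637. 341.] 110 rect [ 835. -550.] [ 3. 44.] 90.7 mean [ 835. -557.    7.] ztop 10
[308. 338.] 265 rect [ 416. -467.] [18. 32.] 157.8 mean [ 416. -463.   14.] ztop 25
top
[98. 11.] 68 rect [ 675
[... 344 characters left out ...]
n [ 484. -546.   19.] ztop 28
[280.  83.] 94 rect [ 461. -686.] [29. 63.] 175.0 mean [ 457. -680.   25.] ztop 41
[33. 83.] 99 rect [441.  94.] [30. 35.] 1.1 mean [440.  93.  25.] ztop 31
[135.  88.] 42 rect [ 430. -223.] [14. 31.] 143.5 mean [ 430. -225.   31.] ztop 36
[278. 107.] 102 rect [ 380. -679.] [26. 63.] 176.2 mean [ 382. -675.   24.] ztop 41
[  8. 126.] 69 rect [302. 172.] [25. 56.] 118.0 mean [305. 168.  20.] ztop 25
[276. 131.] 92 rect [ 305. -673.] [23. 59.] 164.3 mean [ 306. -669.   25.] ztop 41
[ 88. 155.] 36 rect [220. -85.] [20. 23.] 95.4 mean [221. -85.  17.] ztop 21
t 8.2 tcp [ 454.3 -295.1  142.9] yaw -9.1 gap 51.3 j6 -29 F [0.7 0.5 0.1] -> d [104.1  38.8 138.9] turn -0.1
```

```bash
python3 -m pendant '[[0.6,25,9,0,-1],[0.6,40,15,0,0],[0.6,38,15,20,0],[0.6,0,0,40,0],[0.6,0,0,40,0],[0.6,0,0,25,0],[0.6,0,0,10,0],[0.6,0,0,5,0],[0.6,0,0,0,0],[0.6,0,0,0,0]]'
python3 - <<'E'
from h import *
go(550,-350,3,-10)
E
```

```text
time: 9.15
tool_pos: [551.7, -349.5, 4.8]
tcp_rot: [179.9, -0.2, -8.1]
ft_force: [0.2, 0.1, -0.5]
finger_gap: 51.3
t 9.2 tcp [ 551.7 -349.5    4.8] yaw -8.1 gap 51.3 j6 -29 F [ 0.2  0.1 -0.5] -> d [-1.7  0.7  1.8] turn 1.9
```

```bash
python3 -m pendant '[[0.6,-1,1,2,2],[0,0,0,0,0],[0,0,0,0,0],[0,0,0,0,0],[0,0,0,0,0],[0,0,0,0,0],[0,0,0,-15,0],[0,0,0,-40,0],[0,0,0,-40,0],[0,0,0,-40,0]]';  python3 -m pendant '[[0,0,0,0,8.5],[0,0,0,0,8.5],[0,0,0,0,8.5],[0,0,0,0,8.5],[0,0,0,0,8.5],[0,0,0,0,8.5],[0,0,0,0,8.5],[0,0,0,0,8.5],[0,0,0,0,8.5],[0,0,0,0,8.5]]'
python3 - <<'E'
from h import *
go(483,-74,40,-98)
E
```

```text
time: 10.15
tool_pos: [549.2, -349.3, 138.1]
tcp_rot: [180.0, -0.0, -10.0]
ft_force: [0.4, 0.7, -0.4]
finger_gap: 0.1
time: 11.15
tool_pos: [549.5, -349.5, 136.8]
tcp_rot: [-180.0, -0.0, -95.4]
ft_force: [-0.5, 0.4, -0.7]
finger_gap: 0.4
t 11.2 tcp [ 549.5 -349.5  136.8] yaw -95.4 gap 0.4 j6 58 F [-0.5  0.4 -0.7] -> d [-268.1   92.1   96.6] turn 2.6
```

Run:
```python
from h import *
p,P=cloud('wrist'); cv2.imwrite('pics/w4.png',p); blobs(p,P,amin=100,zhi=200)
go(550,-350,3,-98)
```

```text
[20.  7.] 645 rect [ 748. -100.] [ 3. 68.] 95.2 mean [ 748. -100.   15.] ztop 27
[387.  11.] 103 rect [ 708. -428.] [ 9. 45.] 76.4 mean [ 707. -425.    6.] ztop 8
[53. 89.] 1043 rect [ 675. -110.] [17. 47.] 133.7 mean [ 675. -113.   15.] ztop 19
[191.  97.] 1445 rect [ 650. -245.] [33. 33.] 82.9 mean [ 650. -247.   25.] ztop 33
[318. 192.] 712 rect [ 551. -350.] [17. 46.] 81.3 mean [ 553. -350.   16.] ztop 19
[628. 245.] 1162 rect [ 463. -683.] [24. 62.] 172.5 mean [ 464. -677.   19.] ztop 31
[517. 232.] 401 rect [ 489. -554.] [20. 33.] 136.8 mean [ 491. -549.   15.] ztop 26
[ 16. 274.] 706 rect [490.  -4.] [48. 52.] 105.2 mean [492.  -7.  18.] ztop 22
[270. 283.] 376 rect [ 500. -314.] [ 26. 122.] 147.3 mean [ 467. -292.   28.] ztop 35
[621. 310.] 2171 rect [ 390. -682.] [30. 64.] 149.9 mean [ 391. -674.   29.] ztop 52
[441. 294.] 266 rect [ 424. -475.] [12. 31.] 92.0 mean [ 426. -472.   14.] ztop 25
[613. 368.] 2928 rect [ 313. -679.] [32. 64.] 138.3 mean [ 318. -673.   38.] ztop 65
t 11.2 tcp [ 549.5 -349.5  136.9] yaw -95.9 gap 0.2 j6 59 F [-0.8 -0.4 -0.6] -> d [  0.4  -0.4 133.9] turn 2.1
```

View pics/w4.png

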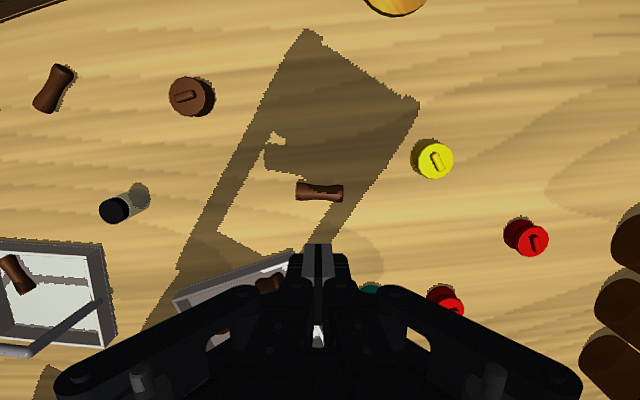

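```bash
python3 -m pendant '[[0.6,0,0,0,-8.5],[0.6,0,0,0,-8.5],[0.6,0,0,0,-8.5],[0.6,0,0,0,-8.5],[0.6,0,0,0,-8.5],[0.6,0,0,0,-8.5],[0.6,0,0,20,-8.5],[0.6,0,0,40,-8.5],[0.6,0,0,40,-8.5],[0.6,0,0,20,-8.5]]'; python3 -m pendant '[[0.5,0,0,10,0],[0.5,0,0,4,0],[0.5,0,0,0,0],[0.5,0,0,0,0]]'
python3 - <<'E'
from h import *
go(551,-350,1,-9)
p,P=cloud('wrist'); cv2.imwrite('pics/w5.png',p[100:,150:500])
E
```

```text
time: 12.2
tool_pos: [547.4, -348.0, 12.2]
tcp_rot: [-179.9, 0.2, -9.5]
ft_force: [-0.4, 0.7, -0.7]
finger_gap: 51.8
time: 12.6
tool_pos: [550.6, -350.3, 3.6]
tcp_rot: [179.9, -0.2, -10.1]
ft_force: [-0.0, -0.2, -0.4]
finger_gap: 43.2
t 12.6 tcp [ 550.6 -350.3    3.6] yaw -10.1 gap 43.2 j6 -27 F [-0.  -0.2 -0.4] -> d [ 0.4 -0.4  2.6] turn -1.1
```

View pics/w5.png

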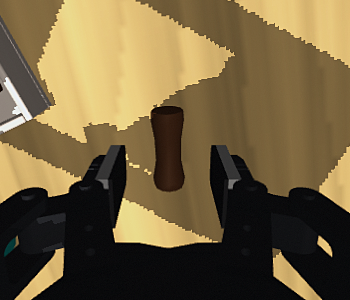

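Run:
```python
from h import *
c=optics.camera_params('wrist'); s=r.sense(); T=Ro.from_euler('xyz',s['tcp_rot'],degrees=True)
R=Ro.from_euler('xyz',c['orientation'],degrees=True)
for l in [(0,0,0),(-21,-11,0),(-21,11,0),(-21,-11,-10),(-21,-11,-19),(-21,11,-19),(-21,-11,-30)]:
    w=T.apply(l)+s['tool_pos']; q=R.inv().apply(w-c['eye'])
    uv=cv2.projectPoints(q[None],np.zeros(3),np.zeros(3),c['camera_matrix'],np.array([c['k1'],0,0,0,0.]))[0].ravel()
    print(l,(uv-[150,100]).round())
p,P=cloud('wrist')
for u,v in [(123,148),(122,160),(120,175),(118,190),(112,150),(110,165),(105,185),(168,150)]:
    print(u,v,T.inv().apply(P[v+100,u+150]-s['tool_pos']).round(),P[v+100,u+150].round())
```

```text
(0, 0, 0) [167. 144.]
(-21, -11, 0) [131. 126.]
(-21, 11, 0) [132. 161.]
(-21, -11, -10) [129. 132.]
(-21, -11, -19) [127. 138.]
(-21, 11, -19) [128. 176.]
(-21, -11, -30) [124. 147.]
123 148 [-21. -11. -31.] [ 532. -336.   35.]
122 160 [-21.  -7. -35.] [ 531. -340.   39.]
120 175 [-21.  -3. -43.] [ 530. -344.   46.]
118 190 [-21.  -1. -52.] [ 530. -346.   56.]
112 150 [-26. -12. -35.] [ 527. -334.   39.]
110 165 [-24. -11. -50.] [ 529. -335.   53.]
105 185 [-24.  -9. -62.] [ 529. -337.   66.]
168 150 [  0.  -2. -14.] [ 551. -348.   18.]
```

Depth on the finger pads shows their tips about 20 mm or more behind the reported TCP, which explains both misses. I'll go lower in small steps and watch the force.

```bash
python3 -m pendant '[[0.35,0,0,5,0],[0.35,0,0,5,0],[0.35,0,0,0,0],[0.35,0,0,0,0]]'; python3 -m pendant '[[0.35,0,0,3,0],[0.35,0,0,0,0]]';python3 - <<'E'
from h import *
s=r.sense(); T=Ro.from_euler('xyz',s['tcp_rot'],degrees=True)
p,P=cloud('wrist'); cv2.imwrite('pics/w6.png',cv2.resize(p[180:330,230:410],None,fx=3,fy=3))
L=T.inv().apply((P-s['tool_pos']).reshape(-1,3)).reshape(P.shape)
m=(abs(L[...,1])<14)&(abs(L[...,0])>11)&(abs(L[...,0])<40)&(L[...,2]>-60)&(P[...,2]>4)
for sg in (-1,1):
    q=L[m&(np.sign(L[...,0])==sg)]; print(len(q),np.percentile(q[:,2],[50,90,98,100]).round(),q[q[:,2]>np.percentile(q[:,2],95)].mean(0).round())
go(551,-350,-12,-10)
E
```

```text
time: 13.1
tool_pos: [548.9, -349.1, -9.0]
tcp_rot: [-180.0, 0.1, -10.0]
ft_force: [0.5, 0.4, -0.0]
finger_gap: 30.0
time: 13.3
tool_pos: [549.1, -349.2, -12.0]
tcp_rot: [-180.0, 0.0, -10.0]
ft_force: [-0.0, 0.2, -0.6]
finger_gap: 29.8
1196 [-45. -32. -27. -23.] [-16.  -3. -27.]
1217 [-45. -32. -27. -24.] [ 16.  -3. -27.]
t 13.3 tcp [ 549.1 -349.3  -11.8] yaw -10.0 gap 29.9 j6 -27 F [ 1.  -0.3 -0.6] -> d [1.9 0.4 0.2] turn -0.0
```

View pics/w6.png

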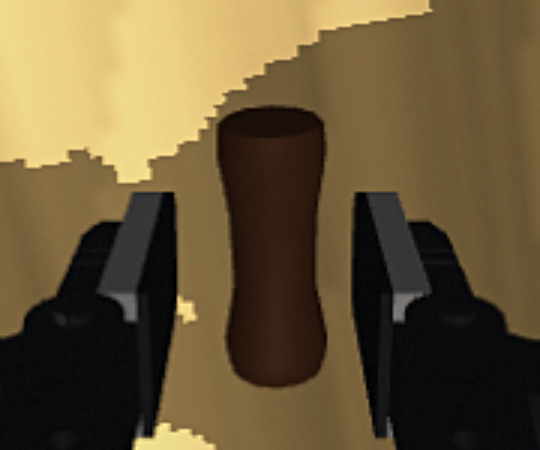

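```bash
python3 -m pendant '[[0.35,1,0,4,0],[0.35,1,0,2,0],[0.35,0,0,0,0],[0.35,0,0,0,0]]'; python3 -m pendant '[[0,0,0,0,0],[0,0,0,0,0],[0,0,0,0,0],[0,0,0,0,0]]' 60; python3 -m pendant '[[0,0,0,-10,0],[0,0,0,-20,0],[0,0,0,0,0],[0,0,0,0,0]]'
```

```text
time: 13.75
tool_pos: [551.2, -349.6, -17.7]
tcp_rot: [-180.0, 0.0, -10.0]
ft_force: [-0.6, 0.4, -0.3]
finger_gap: 29.9
time: 14.15
tool_pos: [551.5, -349.9, -17.2]
tcp_rot: [180.0, -0.0, -10.0]
ft_force: [0.6, -0.4, 1.6]
finger_gap: 15.3
time: 14.55
tool_pos: [551.9, -350.2, 13.3]
tcp_rot: [180.0, -0.1, -10.0]
ft_force: [0.1, 1.4, -0.1]
finger_gap: 15.2
```

```bash
python3 -m pendant '[[0,0,0,-30,8.5],[0,0,0,-40,8.5],[0,0,0,-35,8.5],[0,0,0,0,8.5],[0,0,0,0,8.5],[0,0,0,0,8.5],[0,0,0,0,8.5],[0,0,0,0,8.5],[0,0,0,0,8.5],[0,0,0,0,8.5]]'; python3 -m pendant '[[0,0,0,0,3],[0,0,0,0,0],[0,0,0,0,0]]'
python3 - <<'E'
from h import *
go(483,-74,25,-98)
E
```

```text
time: 15.55
tool_pos: [550.7, -349.2, 116.0]
tcp_rot: [179.9, 0.1, -95.4]
ft_force: [-0.4, 1.0, -0.1]
finger_gap: 15.5
time: 15.85
tool_pos: [550.9, -349.4, 116.5]
tcp_rot: [179.9, 0.0, -97.9]
ft_force: [0.4, 0.1, -0.9]
finger_gap: 15.2
t 15.8 tcp [ 550.9 -349.4  116.5] yaw -97.9 gap 15.2 j6 61 F [ 0.4  0.1 -0.9] -> d [-263.4  105.1   91.8] turn 0.1
```

```bash
python3 -m pendant '[[0,-25,10,0,0],[0,-40,16,0,0],[0,-45,18,0,0],[0,-45,18,0,0],[0,-45,18,0,0],[0,-40,16,0,0],[0,-23,9,0,0],[0,0,0,0,0],[0,0,0,0,0]]'; python3 -m pendant '[[0,0,0,20,0],[0,0,0,30,0],[0,0,0,25,0],[0,0,0,10,0],[0,0,0,5,0],[0,0,0,0,0],[0,0,0,0,0]]'
python3 - <<'E'
from h import *
go(483,-74,25,-98)
p,P=cloud('wrist'); cv2.imwrite('pics/w7.png',p)
E
```

```text
time: 16.75
tool_pos: [484.2, -74.4, 117.6]
tcp_rot: [-180.0, -0.0, -97.9]
ft_force: [0.1, -0.8, -1.0]
finger_gap: 15.1
time: 17.45
tool_pos: [485.1, -75.2, 28.7]
tcp_rot: [-179.9, -0.0, -98.1]
ft_force: [0.0, -0.5, 0.8]
finger_gap: 15.5
t 17.4 tcp [485.1 -75.2  28.7] yaw -98.1 gap 15.5 j6 83 F [ 0.  -0.5  0.8] -> d [-0.9  2.3  3.7] turn -0.1
```

View pics/w7.png

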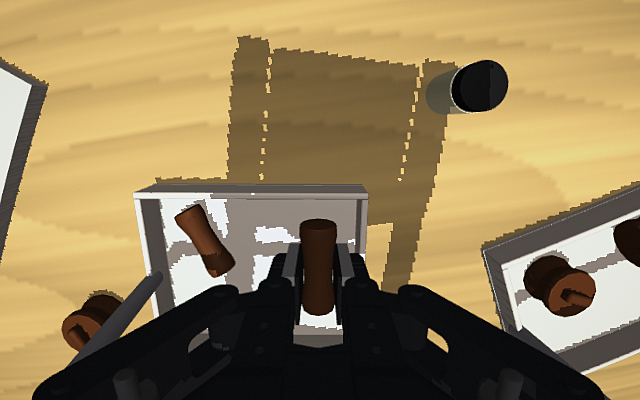

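```bash
python3 -m pendant '[[0.35,0,0,0,0],[0.35,0,0,0,0],[0.35,0,0,0,0],[0.5,0,0,-20,0],[0.5,0,0,-40,0],[0.5,0,0,-35,0],[0.65,0,0,0,-8],[0.65,0,0,0,-8],[0.65,0,0,0,-7],[0.65,0,0,0,0]]'
python3 - <<'E'
from h import *
p,P=cloud('wrist'); blobs(p,P,amin=200)
p,P=cloud('top'); print('top');blobs(p[150:,220:450],P[150:,220:450])
go(440,93.5,100,-75)
E
```

```text
time: 18.5
tool_pos: [484.2, -74.6, 122.7]
tcp_rot: [-180.0, -0.0, -74.9]
ft_force: [-0.6, 0.4, -0.9]
finger_gap: 55.9
[402.   4.] 208 rect [ 659. -101.] [10. 21.] 102.4 mean [658. -98.  14.] ztop 18
[558.  67.] 1882 rect [ 650. -243.] [33. 34.] 86.2 mean [ 648. -239.   23.] ztop 32
[244. 171.] 878 rect [490.  -3.] [19. 50.] 16.6 mean [492.  -4.  20.] ztop 23
[318. 198.] 828 rect [484. -74.] [19. 46.] 172.8 mean [486. -74.  20.] ztop 23
[133. 198.] 1408 rect [440.  93.] [33. 33.] 100.9 mean [443.  90.  24.] ztop 33
[519. 283.] 1273 rect [ 451. -300.] [43. 44.] 102.8 mean [ 456. -287.   29.] ztop 38
[450. 285.] 746 rect [ 434. -233.] [23. 43.] 109.1 mean [ 435. -222.   23.] ztop 32
[ 62. 293.] 452 rect [308. 181.] [22. 75.] 101.2 mean [313. 162.  16.] ztop 21
[625. 338.] 443 rect [ 415. -467.] [21. 33.] 166.6 mean [ 415. -463.   15.] ztop 25
top
[99. 11.] 65 rect [ 675. -108.] [17. 44.] 132.0 mean [ 674. -108.   16.] ztop 21
[68. 13.] 61 rect [667. -11.] [15. 44.] 105.1 mean [666. -11.  15.] ztop 19
[141.  19.] 94 rect [ 649. -243.] [30. 31.] 96.3 mean [ 649. -243.   26.] ztop 32
[156.  82.] 71 rect [ 452. -293.] [27. 28.] 112.7 mean [ 452. -292.   33.] ztop 38
[32. 83.] 85 rect [440.  94.] [30. 31.] 1.7 mean [439.  95.  26.] ztop 31
[136.  89.] 72 rect [ 427. -231.] [27. 29.] 77.2 mean [ 427. -229.   31.] ztop 36
[211.  95.] 39 rect [ 415. -468.] [19. 35.] 167.7 mean [ 414. -466.   19.] ztop 31
[  8. 126.] 74 rect [299. 174.] [28. 59.] 118.1 mean [303. 169.  19.] ztop 25
[ 98. 149.] 97 rect [ 238. -118.] [23. 96.] 120.4 mean [ 240. -116.   15.] ztop 21
t 18.6 tcp [484.1 -74.6 122.5] yaw -75.2 gap 55.4 j6 60 F [ 0.4  0.4 -1.4] -> d [-173.8   -0.2   22.5] turn -0.2
```

```bash
python3 -m pendant '[[0.65,-25,0,0,0],[0.65,-45,0,0,0],[0.65,-45,0,0,0],[0.65,-40,0,0,0],[0.65,-18,0,10,0],[0.65,0,0,30,0],[0.65,0,0,40,0],[0.65,0,0,30,0],[0.65,0,0,16,0],[0.65,0,0,8,0]]'; python3 -m pendant '[[0.65,0,0,0,0],[0.65,0,0,0,0],[0.65,0,0,0,0]]'
python3 - <<'E'
from h import *
go(440,93,-12,-75)
E
```

```text
time: 19.6
tool_pos: [437.7, 92.4, -13.5]
tcp_rot: [179.8, 0.0, -75.2]
ft_force: [-0.0, -0.1, -0.6]
finger_gap: 55.6
time: 19.9
tool_pos: [440.8, 92.6, -10.1]
tcp_rot: [-179.9, -0.0, -75.1]
ft_force: [-0.5, -1.4, -0.3]
finger_gap: 55.4
t 19.9 tcp [440.8  92.6 -10.1] yaw -75.1 gap 55.4 j6 80 F [-0.5 -1.4 -0.3] -> d [-0.6  0.7  1.9] turn -0.1
```

```bash
python3 -m pendant '[[0.65,0,0,2,0],[0,0,0,0,0],[0,0,0,0,0],[0,0,0,0,0],[0,0,0,0,0],[0,0,0,-10,0],[0,0,0,-40,0],[0,0,0,-45,0],[0,0,0,-40,0],[0,0,0,0,0]]'; python3 -m pendant '[[0,20,10,0,0],[0,40,19,0,0],[0,40,19,0,0],[0,40,19,0,0],[0,40,19,0,0],[0,40,20,0,0],[0,40,20,0,0],[0,25,12,0,0],[0,16,8,0,0],[0,0,0,0,0]]'
python3 - <<'E'
from h import *
go(377,-236.5,25,-75)
E
```

```text
time: 20.9
tool_pos: [443.8, 93.0, 128.8]
tcp_rot: [-179.4, -0.1, -75.0]
ft_force: [1.5, -0.1, 0.6]
finger_gap: 30.7
time: 21.9
tool_pos: [375.2, -237.7, 121.3]
tcp_rot: [180.0, 0.0, -75.2]
ft_force: [-0.0, 0.4, -0.6]
finger_gap: 31.1
t 21.9 tcp [ 375.2 -237.7  121.3] yaw -75.2 gap 31.1 j6 36 F [-0.   0.4 -0.6] -> d [-0.7 -2.1 96.3] turn -0.2
```

```bash
python3 -m pendant '[[0,-1,-2,20,0],[0,0,0,35,0],[0,0,0,25,0],[0,0,0,10,0],[0,0,0,5,0],[0,0,0,0,0],[0,0,0,0,0]]'; python3 -m pendant '[[0.55,0,0,0,0],[0.55,0,0,0,0],[0.55,0,0,0,0],[0.55,0,0,-20,0],[0.55,0,0,-40,0],[0.55,0,0,-35,0],[0.65,0,0,0,0],[0.65,0,0,0,0]]'
python3 - <<'E'
from h import *
p,P=cloud('wrist'); blobs(p,P,amin=200)
p,P=cloud('top'); print('top');blobs(p[150:,220:450],P[150:,220:450])
go(650,-243.5,120,-75)
E
```

```text
time: 22.6
tool_pos: [378.7, -235.0, 27.8]
tcp_rot: [-179.9, -0.1, -75.0]
ft_force: [0.6, -0.4, 0.2]
finger_gap: 30.6
time: 23.4
tool_pos: [378.5, -235.2, 122.7]
tcp_rot: [-179.9, -0.1, -75.0]
ft_force: [-0.3, -0.5, 0.3]
finger_gap: 55.4
[86. 15.] 651 rect [480.  -5.] [23. 29.] 32.3 mean [481. -10.  19.] ztop 23
[163.  29.] 1238 rect [484. -75.] [17. 46.] 172.9 mean [485. -77.  20.] ztop 23
[406. 135.] 1449 rect [ 455. -296.] [35. 36.] 108.9 mean [ 454. -290.   32.] ztop 38
[328. 147.] 1235 rect [ 427. -232.] [33. 35.] 74.8 mean [ 428. -230.   32.] ztop 38
[323. 205.] 366 rect [ 373. -243.] [24. 32.] 25.4 mean [ 379. -239.   33.] ztop 39
[551. 223.] 497 rect [ 414. -468.] [21. 33.] 166.7 mean [ 414. -464.   15.] ztop 25
[181. 289.] 648 rect [ 243. -117.] [17. 96.] 122.8 mean [ 251. -124.   16.] ztop 21
[ 21. 367.] 2140 rect [63. 51.] [84. 98.] 178.6 mean [81. 59. 12.] ztop 14
top
[99. 11.] 65 rect [ 673. -108.] [18. 46.] 130.5 mean [ 673. -107.   16.] ztop 21
[69. 12.] 64 rect [667. -13.] [14. 45.] 101.7 mean [667. -12.  16.] ztop 20
[141.  19.] 92 rect [ 650. -243.] [30. 30.] 5.3 me
[... 159 characters left out ...]
84. -74.  21.] ztop 24
[156.  81.] 64 rect [ 453. -292.] [28. 30.] 91.0 mean [ 454. -292.   32.] ztop 38
[134.  87.] 22 rect [ 433. -222.] [ 9. 24.] 135.8 mean [ 433. -222.   31.] ztop 36
[210.  95.] 26 rect [ 414. -465.] [14. 30.] 167.2 mean [ 415. -464.   17.] ztop 29
[  8. 126.] 70 rect [302. 172.] [28. 54.] 114.4 mean [304. 168.  19.] ztop 25
[110. 144.] 25 rect [ 250. -149.] [15. 35.] 135.3 mean [ 255. -151.   17.] ztop 20
[ 29. 207.] 14 rect [56. 94.] [ 9. 28.] 18.3 mean [57. 94. 12.] ztop 15
[ 42. 203.] 12 rect [67. 53.] [11. 16.] 95.5 mean [68. 54. 14.] ztop 17
t 23.5 tcp [ 377.2 -234.1  120.5] yaw -75.0 gap 55.7 j6 37 F [0.1 0.5 0.1] -> d [ 7.950e+01 -2.611e+02  2.000e-01] turn -0.0
```

```bash
python3 -m pendant '[[0.65,7,-23,0,0],[0.65,13,-43,0,0],[0.65,14,-46,0,0],[0.65,14,-46,0,0],[0.65,14,-46,0,0],[0.65,12,-38,0,0],[0.65,5,-19,10,0],[0.65,0,0,35,0],[0.65,0,0,40,0],[0.65,0,0,25,0]]'; python3 -m pendant '[[0.65,0,0,14,0],[0.65,0,0,8,0],[0.65,0,0,0,0],[0.65,0,0,0,0],[0.65,0,0,0,0]]'
python3 - <<'E'
from h import *
p,P=cloud('wrist'); blobs(p,P,amin=400)
go(650,-243.5,-12,-75)
E
```

```text
time: 24.5
tool_pos: [647.2, -241.8, 5.3]
tcp_rot: [179.7, 0.3, -75.0]
ft_force: [0.2, 0.5, -0.9]
finger_gap: 55.8
time: 25.0
tool_pos: [651.8, -244.2, -8.2]
tcp_rot: [-179.9, -0.1, -75.0]
ft_force: [0.2, 0.8, -0.1]
finger_gap: 55.4
[255.   6.] 1154 rect [ 756. -178.] [ 9. 54.] 104.9 mean [ 757. -188.   16.] ztop 24
[ 67. 148.] 3451 rect [ 675. -109.] [18. 48.] 132.3 mean [ 677. -113.   16.] ztop 19
[633. 205.] 547 rect [ 721. -408.] [10. 45.] 31.7 mean [ 723. -405.    7.] ztop 9
[318. 265.] 4251 rect [ 651. -244.] [33. 33.] 47.5 mean [ 655. -243.   25.] ztop 33
t 25.1 tcp [ 651.7 -244.1   -8.4] yaw -75.0 gap 55.7 j6 50 F [0.5 0.6 0.3] -> d [-1.   1.5  3.6] turn -0.0
```

```bash
python3 -m pendant '[[0.65,0,0,3,0],[0,0,0,0,0],[0,0,0,0,0],[0,0,0,0,0],[0,0,0,0,0],[0,0,0,-10,0],[0,0,0,-40,0],[0,0,0,-45,0],[0,0,0,-38,0],[0,0,0,0,0]]'; python3 -m pendant '[[0,0,20,0,0],[0,0,40,0,0],[0,0,45,0,0],[0,0,45,0,0],[0,0,45,0,0],[0,0,40,0,0],[0,-2,28,0,0],[0,0,0,0,0],[0,0,0,0,0]]'
python3 - <<'E'
from h import *
go(396,-310,26,-75)
E
```

```text
time: 26.05
tool_pos: [654.5, -245.3, 128.9]
tcp_rot: [-179.4, -0.5, -75.0]
ft_force: [0.5, -0.4, 0.1]
finger_gap: 31.1
time: 26.95
tool_pos: [395.5, -309.6, 119.8]
tcp_rot: [-180.0, -0.0, -75.1]
ft_force: [0.3, -0.7, -0.4]
finger_gap: 31.3
t 26.9 tcp [ 395.5 -309.6  119.8] yaw -75.1 gap 31.3 j6 31 F [ 0.3 -0.7 -0.4] -> d [ 0.5 -0.4 93.8] turn -0.1
```

```bash
python3 -m pendant '[[0,0,0,20,0],[0,0,0,35,0],[0,0,0,25,0],[0,0,0,10,0],[0,0,0,4,0],[0,0,0,0,0],[0,0,0,0,0]]'; python3 -m pendant '[[0.55,0,0,0,0],[0.55,0,0,0,0],[0.55,0,0,0,0],[0.55,0,0,-20,0],[0.55,0,0,-40,0],[0.55,0,0,-35,0],[0.5,0,0,0,8.5],[0.5,0,0,0,8.5],[0.5,0,0,0,8.5],[0.5,0,0,0,8.5]]'; python3 -m pendant '[[0.5,0,0,0,8.5],[0.5,0,0,0,8.5],[0.5,0,0,0,8.5],[0.5,0,0,0,3],[0.5,0,0,0,0]]'
python3 - <<'E'
from h import *
p,P=cloud('top'); print('top');blobs(p[150:,220:450],P[150:,220:450])
go(675,-109,120,-137.5)
E
```

```text
time: 27.65
tool_pos: [396.8, -310.2, 26.9]
tcp_rot: [-179.9, -0.1, -75.0]
ft_force: [0.0, 0.4, -0.5]
finger_gap: 31.0
time: 28.65
tool_pos: [395.8, -309.5, 120.9]
tcp_rot: [-180.0, -0.0, -109.4]
ft_force: [-0.7, -0.1, 0.8]
finger_gap: 42.4
time: 29.15
tool_pos: [395.7, -309.5, 120.7]
tcp_rot: [-180.0, 0.0, -137.6]
ft_force: [-0.0, -0.7, 0.7]
finger_gap: 42.7
top
[99. 11.] 65 rect [ 675. -107.] [17. 44.] 132.3 mean [ 674. -108.   15.] ztop 19
[69. 12.] 66 rect [667. -13.] [16. 46.] 101.8 mean [667. -12.  15.] ztop 20
[64. 67.] 41 rect [490.  -2.] [11. 39.] 19.9 mean [491.  -3.  20.] ztop 23
[92. 70.] 40 rect [482. -91.] [10. 38.] 174.7 mean [484. -91.  20.] ztop 24
[156.  80.] 44 rect [ 459. -291.] [19. 28.] 113.8 mean [ 458. -290.   35.] ztop 40
[136.  89.] 73 rect [ 427. -229.] [27. 29.] 127.3 mean [ 427. -229.   31.] ztop 36
[137. 105.] 73 rect [ 381. -233.] [26. 28.] 0.3 mean [ 379. -233.   32.] ztop 36
[  8. 126.] 70 rect [300. 173.] [27. 56.] 117.9 mean [304. 169.  18.] ztop 24
[ 98. 149.] 193 rect [ 240. -117.] [22. 99.] 119.3 mean [ 240. -116.   18.] ztop 22
t 29.2 tcp [ 395.7 -309.5  120.7] yaw -137.5 gap 43.1 j6 94 F [ 0.   0.3 -0.5] -> d [-341.3  -41.1    0.7] turn 0.0
```

```bash
python3 -m pendant '[[0.5,-30,-4,0,0],[0.5,-45,-5,0,0],[0.5,-48,-6,0,0],[0.5,-48,-6,0,0],[0.5,-48,-6,0,0],[0.5,-48,-6,0,0],[0.5,-45,-5,0,0],[0.5,-29,-3,0,0],[0.5,0,0,0,0],[0.5,0,0,0,0]]'
python3 - <<'E'
from h import *
p,P=cloud('wrist'); blobs(p,P,amin=400)
go(675,-109,-18,-137.5)
E
```

```text
time: 30.2
tool_pos: [675.0, -108.9, 119.9]
tcp_rot: [180.0, -0.0, -137.4]
ft_force: [-1.2, -0.4, 0.3]
finger_gap: 42.5
[220. 102.] 13321 rect [ 798. -120.] [ 97. 158.] 95.8 mean [ 793. -114.   20.] ztop 40
[318. 196.] 803 rect [ 676. -109.] [17. 45.] 133.1 mean [ 677. -110.   16.] ztop 19
[622. 219.] 1438 rect [ 438. -303.] [40. 83.] 14.4 mean [ 451. -292.   28.] ztop 37
[591. 286.] 2364 rect [ 406. -234.] [ 37. 113.] 5.4 mean [ 412. -231.   27.] ztop 35
t 30.2 tcp [ 674.5 -109.7  120.1] yaw -137.5 gap 42.7 j6 124 F [-1.  -0.2 -1.4] -> d [-9.000e-01  1.000e-01  1.381e+02] turn 0.0
```

```bash
python3 -m pendant '[[0.5,-1,0,25,0],[0.5,0,0,40,0],[0.5,0,0,35,0],[0.5,0,0,20,0],[0.4,0,0,10,0],[0.4,0,0,6,0],[0.4,0,0,1,0],[0.4,0,0,0,0],[0.4,0,0,0,0]]'; python3 -m pendant '[[0,0,0,0,0],[0,0,0,0,0],[0,0,0,0,0],[0,0,0,0,0],[0,0,0,-10,0],[0,0,0,-40,0],[0,0,0,-45,0],[0,0,0,-35,0],[0,0,0,0,-8],[0,0,0,0,-8]]';python3 -m pendant '[[0,0,0,0,-8],[0,0,0,0,-8],[0,0,0,0,-7.5],[0,0,0,0,0]]'
python3 - <<'E'
from h import *
go(443,8,26,-98)
E
```

```text
time: 31.15
tool_pos: [676.9, -109.2, -14.7]
tcp_rot: [-179.9, 0.1, -137.5]
ft_force: [0.5, -0.6, 0.5]
finger_gap: 34.4
time: 32.15
tool_pos: [677.1, -109.0, 116.7]
tcp_rot: [-179.8, 0.1, -121.2]
ft_force: [-0.6, -0.1, -1.1]
finger_gap: 15.0
time: 32.55
tool_pos: [675.5, -108.7, 113.8]
tcp_rot: [180.0, 0.0, -97.9]
ft_force: [-0.3, -0.5, -0.8]
finger_gap: 15.1
t 32.5 tcp [ 675.5 -108.7  113.8] yaw -97.9 gap 15.1 j6 84 F [-0.3 -0.5 -0.8] -> d [-83.6 246.4  87.9] turn 0.1
```

```bash
python3 -m pendant '[[0,-8,24,0,0],[0,-14,42,0,0],[0,-15,45,0,0],[0,-15,45,0,0],[0,-15,44,0,0],[0,-11,31,0,0],[0,-5,15,0,0],[0,0,0,0,0],[0,0,0,0,0]]'; python3 -m pendant '[[0,0,0,20,0],[0,0,0,30,0],[0,0,0,23,0],[0,0,0,10,0],[0,0,0,4,0],[0,0,0,0,0],[0,0,0,0,0]]'
python3 - <<'E'
from h import *
go(443,8,26,-98)
E
python3 -m pendant '[[0.35,0,0,0,0],[0.35,0,0,0,0],[0.35,0,0,0,0],[0.35,0,0,-20,0],[0.5,0,0,-40,0],[0.5,0,0,-35,-8.5],[0.5,0,0,0,-8.5],[0.5,0,0,0,-8.5],[0.5,0,0,0,-8.5],[0.5,0,0,0,-8.5]]';python3 -m pendant '[[0.5,0,0,0,-8.5],[0.5,0,0,0,-8.5],[0.5,0,0,0,-8.5],[0.5,0,0,0,-8.5],[0.5,0,0,0,-8.5],[0.5,0,0,0,-8.5],[0.5,0,0,0,-8.5],[0.5,0,0,0,-8],[0.5,0,0,0,0]]'
python3 - <<'E'
from h import *
p,P=cloud('top'); print('top');blobs(p[150:,220:450],P[150:,220:450])
go(667,-13,120,12)
E
```

```text
time: 33.45
tool_pos: [444.4, 7.7, 114.2]
tcp_rot: [-179.9, -0.0, -98.2]
ft_force: [0.6, 0.4, -0.2]
finger_gap: 15.5
time: 34.15
tool_pos: [444.5, 7.6, 27.2]
tcp_rot: [-180.0, 0.0, -98.1]
ft_force: [-0.4, 0.1, 0.7]
finger_gap: 15.5
t 34.1 tcp [444.5   7.6  27.2] yaw -98.1 gap 15.5 j6 92 F [-0.4  0.1  0.7] -> d [-0.2  1.5  1.2] turn -0.1
time: 35.15
tool_pos: [443.8, 7.8, 121.9]
tcp_rot: [-180.0, -0.0, -55.2]
ft_force: [-0.1, -0.6, -0.4]
finger_gap: 42.7
time: 36.05
tool_pos: [443.8, 7.8, 121.7]
tcp_rot: [180.0, -0.0, 12.1]
ft_force: [0.8, 0.5, -0.2]
finger_gap: 42.3
top
[69. 12.] 70 rect [667. -12.] [17. 44.] 100.2 mean [667. -12.  15.] ztop 20
[92. 71.] 42 rect [482. -90.] [11. 39.] 169.9 mean [483. -90.  20.] ztop 24
[156.  82.] 72 rect [ 452. -293.] [27. 28.] 112.4 mean [ 452. -292.   34.] ztop 38
[136.  89.] 71 rect [ 428. -228.] [26. 29.] 134.4 mean [ 428. -229.   31.] ztop 36
[210.  95.] 28 rect [ 413. -464.] [15. 33.] 168.6 mean [ 414. -464.   15.] ztop 27
[161. 100.] 79 rect [ 398. -309.] [28. 28.] 92.3 mean [ 397. -308.   31.] ztop 36
[137. 105.] 75 rect [ 381. -233.] [26. 28.] 178.9 mean [ 380. -233.   31.] ztop 36
[ 98. 147.] 59 rect [ 246. -114.] [ 6. 93.] 120.8 mean [ 246. -114.   16.] ztop 20
[100. 151.] 36 rect [ 234. -121.] [ 8. 94.] 119.4 mean [ 234. -121.   16.] ztop 21
[ 65. 196.] 15 rect [ 92. -16.] [14. 19.] 155.3 mean [ 92. -17.  12.] ztop 15
t 36.1 tcp [443.8   7.8 121.7] yaw 11.8 gap 42.5 j6 -17 F [0.4 0.5 0.3] -> d [214.3  66.    1.8] turn -0.2
```

Four vertebrae are now in the vertebra basket. The last loose bone is at (667,-12).

```bash
python3 -m pendant '[[0.5,24,7,0,0],[0.5,45,14,0,0],[0.5,45,14,0,0],[0.5,45,14,0,0],[0.5,37,12,0,0],[0.5,18,5,10,0],[0.5,0,0,35,0],[0.5,0,0,35,0],[0.5,0,0,25,0],[0.4,0,0,15,0]]'; python3 -m pendant '[[0.4,0,0,8,0],[0.4,0,0,7,0],[0.4,0,0,2,0],[0.4,0,0,0,0],[0.4,0,0,0,0],[0.4,0,0,0,0]]'
python3 - <<'E'
from h import *
p,P=cloud('wrist'); blobs(p,P,amin=400,zhi=25)
go(667,-13,-17,12)
E
```

```text
time: 37.1
tool_pos: [664.8, -12.2, -1.8]
tcp_rot: [-179.9, 0.2, 11.7]
ft_force: [-0.1, 0.0, -0.9]
finger_gap: 34.1
time: 37.7
tool_pos: [667.5, -12.5, -14.4]
tcp_rot: [180.0, -0.1, 12.0]
ft_force: [-0.3, -0.0, -0.1]
finger_gap: 34.3
[317. 261.] 2931 rect [668. -12.] [18. 47.] 104.5 mean [667.  -9.  16.] ztop 19
[575. 353.] 986 rect [823. -37.] [ 3. 38.] 5.6 mean [824. -37.  16.] ztop 23
t 37.8 tcp [667.4 -12.5 -14.6] yaw 12.0 gap 34.4 j6 -17 F [1.  0.1 0.4] -> d [-0.5  0.4  2.4] turn -0.0
```

```bash
python3 -m pendant '[[0.4,0,0,2,0],[0,0,0,0,0],[0,0,0,0,0],[0,0,0,0,0],[0,0,0,0,0],[0,0,0,-10,0],[0,0,0,-40,0],[0,0,0,-45,0],[0,0,0,-38,0],[0,0,0,0,-8.5]]'; python3 -m pendant '[[0,0,0,0,-8.5],[0,0,0,0,-8.5],[0,0,0,0,-8.5],[0,0,0,0,-8.5],[0,0,0,0,-8.5],[0,0,0,0,-8.5],[0,0,0,0,-8.5],[0,0,0,0,-2],[0,0,0,0,0],[0,0,0,0,0]]';  python3 - <<'E'
from h import *
go(435,-49,26,82)
E
```

```text
time: 38.75
tool_pos: [671.5, -12.8, 124.9]
tcp_rot: [179.7, -0.7, 20.5]
ft_force: [1.1, -0.3, 0.2]
finger_gap: 15.7
time: 39.75
tool_pos: [666.8, -12.4, 115.9]
tcp_rot: [180.0, -0.0, 81.9]
ft_force: [-0.3, 0.7, -0.6]
finger_gap: 15.2
t 39.8 tcp [666.8 -12.4 115.9] yaw 81.9 gap 15.2 j6 -87 F [-0.3  0.7 -0.6] -> d [ -69.  -224.3   89.9] turn -0.1
```

```bash
python3 -m pendant '[[0,-7,-24,0,0],[0,-14,-44,0,0],[0,-14,-45,0,0],[0,-14,-45,0,0],[0,-12,-40,0,0],[0,-8,-26,0,0],[0,0,0,0,0],[0,0,0,0,0]]'; python3 -m pendant '[[0,0,0,20,0],[0,0,0,30,0],[0,0,0,24,0],[0,0,0,10,0],[0,0,0,5,0],[0,0,0,0,0],[0,0,0,0,0]]'; python3 -m pendant '[[0.35,0,0,0,0],[0.35,0,0,0,0],[0.35,0,0,0,0],[0.35,0,0,-20,0],[0.5,0,0,-40,0],[0.5,0,0,-40,0],[0.5,0,-40,0,0],[0.5,0,-45,0,0],[0.5,0,0,0,0],[0.5,0,0,0,0]]'
python3 - <<'E'
from h import *
p,P=cloud('wrist'); blobs(p,P,amin=150);cv2.imwrite('pics/w8.png',p)
p,P=cloud('top'); print('top');blobs(p[150:,220:450],P[150:,220:450])
go(464,-33,120,82)
E
```

```text
time: 40.55
tool_pos: [435.6, -49.6, 116.2]
tcp_rot: [179.9, 0.0, 81.9]
ft_force: [0.7, 0.5, 0.1]
finger_gap: 15.4
time: 41.25
tool_pos: [435.9, -49.4, 27.0]
tcp_rot: [180.0, -0.0, 82.0]
ft_force: [0.4, 0.7, 0.0]
finger_gap: 15.7
time: 42.25
tool_pos: [351.2, -37.6, 127.1]
tcp_rot: [179.8, 0.0, 81.9]
ft_force: [-0.0, 0.6, 0.7]
finger_gap: 42.9
[216.  91.] 360 rect [ 247. -113.] [14. 96.] 128.6 mean [ 247. -112.   14.] ztop 17
[532. 109.] 465 rect [290. 173.] [21. 76.] 134.3 mean [298. 164.  16.] ztop 21
[124. 251.] 1194 rect [ 386. -242.] [33. 56.] 129.9 mean [ 376. -230.   28.] ztop 37
[ 65. 275.] 1275 rect [ 400. -313.] [35. 45.] 108.8 mean [ 395. -304.   26.] ztop 34
[318. 292.] 676 rect [453. -52.] [17. 46.] 170.4 mean [450. -51.  20.] ztop 23
[148. 295.] 611 rect [ 431. -227.] [18. 33.] 121.0 mean [ 427. -222.   27.] ztop 38
[363. 314.] 352 rect [496.  -7.] [14. 56.] 10.1 mean [483.  -8.  19.] ztop 23
[286. 320.] 614 rect [481. -90.] [17. 55.] 171.0 mean [479. -89.  20.] ztop 23
[ 91. 311.] 197 rect [ 442. -303.] [ 7. 44.] 105.5 mean [ 439. -292.   25.] ztop 31
[101. 329.] 403 r
[... 433 characters left out ...]
 -50.  20.] ztop 24
[136.  89.] 73 rect [ 428. -228.] [26. 29.] 135.4 mean [ 427. -229.   31.] ztop 37
[211.  95.] 29 rect [ 413. -468.] [19. 33.] 170.1 mean [ 414. -465.   17.] ztop 27
[161. 100.] 79 rect [ 398. -309.] [28. 29.] 91.7 mean [ 397. -308.   31.] ztop 37
[137. 105.] 75 rect [ 381. -233.] [25. 28.] 0.1 mean [ 380. -233.   31.] ztop 37
[  8. 126.] 78 rect [302. 172.] [28. 54.] 115.7 mean [304. 168.  20.] ztop 27
[ 99. 148.] 109 rect [ 238. -116.] [ 23. 100.] 123.1 mean [ 242. -118.   15.] ztop 20
[ 27. 199.] 14 rect [ 84. 102.] [13. 25.] 144.4 mean [ 81. 101.  13.] ztop 15
t 42.4 tcp [352.2 -37.8 127.2] yaw 82.0 gap 42.7 j6 -96 F [ 0.3  0.3 -0.2] -> d [ 20.4 110.1   7.3] turn -0.0
```

View pics/w8.png

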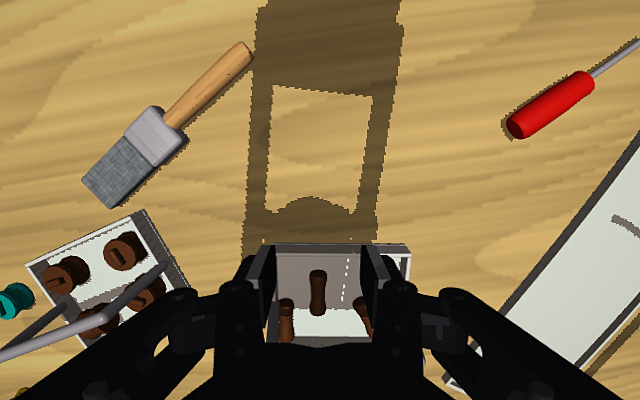

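All eight fossils are in their baskets: the view shows bones at (318,292), (286,320) and (363,314), and the top camera sees the fourth. Next I'll measure the hooks in the rack frame and the current bar positions.

Run:
```python
from h import *
for n in ["top","scene"]:
    p,P=cloud(n); Z=P[...,2]
    near=(P[...,0]>300)&(P[...,0]<760)&(P[...,1]>60)&(P[...,1]<480)
    q=P[near&(Z>7)&(Z<20)&(p.min(2)>110)]; c,wh,a=rect(q); print(n,'tray',c,wh,a)
    o=np.array([500.5,246]); th=np.radians(52.1); X=np.array([np.cos(th),np.sin(th)]); Y=np.array([-X[1],X[0]])
    q=P[near&(Z>160)&(Z<215)]; L=np.c_[(q[:,:2]-o)@X,(q[:,:2]-o)@Y,q[:,2]]
    L=L[(L[:,0]<130)&(abs(L[:,1])<240)]
    b=L[L[:,0]>80]; print('beam x',np.percentile(b[:,0],[5,50,95]).round(),'y',np.percentile(b[:,1],[1,99]).round(),'z',np.percentile(b[:,2],50).round(), 'slope',np.polyfit(b[:,1],b[:,0],1).round(3))
    for sg in (1,-1):
        h=L[(L[:,0]<75)&(L[:,1]*sg>0)]; print(sg,len(h),'x',h[:,0].min().round(),h[:,0].max().round(),'y',np.percentile(h[:,1],[10,50,90]).round(),'z tip',h[h[:,0]<h[:,0].min()+6][:,2].max().round(),'z level',np.median(h[h[:,0]>-15][:,2]).round(1))
    for nm,(x,y) in dict(V=(416,-268),B=(464,-33)).items():
        m=(abs(P[...,0]-x)<95)&(abs(P[...,1]-y)<95)&(Z>88)&(Z<112); print(nm,rect(P[m]))
```

```text
top tray [501. 246.] [140. 360.] 142.1
beam x [ 86.  93. 103.] y [-212.  212.] z 183.0 slope [-3.0000e-03  9.3559e+01]
1 123 x -45.0 74.0 y [101. 103. 107.] z tip 203.0 z level 178.4
-1 113 x -42.0 74.0 y [-109. -105. -102.] z tip 201.0 z level 178.4
V (array([ 415., -263.]), array([ 10., 124.]), 104.9)
B (array([464., -32.]), array([ 10., 124.]), 81.5)
scene tray [500. 245.] [143. 365.] 142.2
beam x [ 84.  89. 101.] y [-219.  208.] z 182.0 slope [-2.0000e-03  9.0621e+01]
1 105 x -46.0 70.0 y [ 99. 101. 104.] z tip 199.0 z level 178.6
-1 120 x -44.0 74.0 y [-111. -109. -106.] z tip 199.0 z level 178.5
V (array([ 415., -267.]), array([ 11., 125.]), 104.8)
B (array([463., -35.]), array([ 11., 126.]), 81.1)
```

```bash
python3 -m pendant '[[0.5,0,0,0,8.5],[0.5,0,0,0,8.5],[0.5,0,0,0,8.5],[0.5,0,0,0,8.5],[0.5,0,0,0,8.5],[0.5,0,0,0,8.5],[0.5,0,0,0,8.5],[0.5,0,0,0,8.5],[0.5,0,0,0,8.5],[0.5,0,0,0,8.5]]'; python3 -m pendant '[[0.5,0,0,0,5.5],[0.5,0,0,0,0],[0.5,0,0,0,0]]'
python3 - <<'E'
from h import *
go(468,-4,120,-8.5)
E
```

```text
time: 43.45
tool_pos: [351.6, -37.6, 126.2]
tcp_rot: [-180.0, 0.1, -3.4]
ft_force: [-0.5, -0.0, 0.0]
finger_gap: 42.9
time: 43.75
tool_pos: [351.4, -37.5, 126.3]
tcp_rot: [-180.0, 0.1, -8.4]
ft_force: [0.2, 0.1, -0.3]
finger_gap: 43.1
t 43.8 tcp [351.4 -37.5 126.3] yaw -8.4 gap 43.1 j6 -6 F [ 0.2  0.1 -0.3] -> d [110.5 -50.1   6.2] turn 0.1
```

```bash
python3 -m pendant '[[0.5,20,-9,0,0],[0.5,36,-16,0,0],[0.5,36,-16,0,0],[0.5,18,-9,0,0],[0.5,0,0,0,0],[0.5,0,0,10,0],[0.5,0,0,20,0],[0.5,0,0,15,0],[0.5,0,0,0,0],[0.5,0,0,0,0]]'
python3 - <<'E'
from h import *
p,P=cloud('wrist'); cv2.imwrite('pics/w9.png',p)
go(468,-4,68,-8.5)
s=r.sense(); T=Ro.from_euler('xyz',s['tcp_rot'],degrees=True)
L=T.inv().apply((P-s['tool_pos']).reshape(-1,3)).reshape(P.shape)
m=(abs(L[...,1])<14)&(abs(L[...,0])>19)&(abs(L[...,0])<24)&(L[...,2]>-70)
print(np.percentile(L[m][:,2],[50,90,98,100]).round())
m=(P[...,2]>90)&(P[...,2]<110)&(abs(L[...,1])<80)&(abs(L[...,0])<14); q=L[m]; print(len(q),q.mean(0).round(1),P[m].mean(0).round(1),np.percentile(q[:,1],[1,99]))
E
```

```text
time: 44.75
tool_pos: [466.4, -4.6, 81.1]
tcp_rot: [180.0, 0.1, -8.5]
ft_force: [-0.1, 0.2, -0.1]
finger_gap: 42.6
t 44.8 tcp [467.2  -4.6  81.9] yaw -8.5 gap 42.5 j6 2 F [0.6 1.4 0.5] -> d [ 0.7 -0.7 13.9] turn -0.0
[-49.  62.  77.  78.]
3009 [  0.5   2.8 -23. ] [467.2  -7.5 104.9] [-36.3772791  51.2536059]
```

View pics/w9.png

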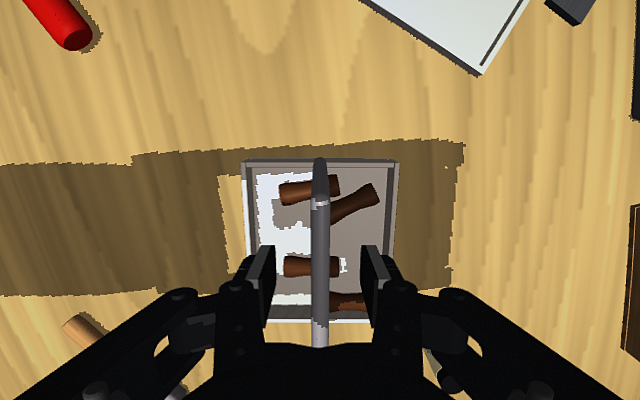

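```bash
python3 -m pendant '[[0.5,0,0,10,0],[0.5,0,0,6,0],[0.5,0,0,0,0],[0.5,0,0,0,0],[0,0,0,0,0],[0,0,0,0,0],[0,0,0,0,0],[0,0,0,0,0]]' 120; python3 -m pendant '[[0,0,0,-5,0],[0,0,0,-10,0],[0,0,0,-10,0],[0,0,0,-5,0],[0,0,0,0,0],[0,0,0,0,0]]'
```

```text
time: 45.6
tool_pos: [467.7, -4.4, 66.1]
tcp_rot: [-180.0, -0.0, -8.5]
ft_force: [-2.0, 0.2, 5.9]
finger_gap: 5.4
time: 46.2
tool_pos: [467.5, -4.4, 95.6]
tcp_rot: [-180.0, -0.0, -8.5]
ft_force: [-0.6, 0.2, -4.2]
finger_gap: 5.4
```

Run:
```python
from h import *
s=r.sense(); T=Ro.from_euler('xyz',s['tcp_rot'],degrees=True)
p,P=cloud('wrist'); cv2.imwrite('pics/w10.png',cv2.resize(p[150:350,200:450],None,fx=2.4,fy=2.4))
L=T.inv().apply((P-s['tool_pos']).reshape(-1,3)).reshape(P.shape)
m=(abs(L[...,0])<10)&(L[...,1]<-14)&(L[...,1]>-100)&(L[...,2]>-50)&(L[...,2]<0)
for a in range(-100,-10,10):
    q=L[m&(L[...,1]>a)&(L[...,1]<a+10)]; print(a,len(q),q.mean(0).round(1) if len(q) else '')
p,P=cloud('top'); m=(abs(P[...,0]-464)<95)&(abs(P[...,1]+33)<100)&(P[...,2]>120)&(P[...,2]<145); print(P[m].mean(0),m.sum())
```

```text
-100 0 
-90 0 
-80 0 
-70 0 
-60 0 
-50 0 
-40 725 [ -0.1 -35.  -27.3]
-30 469 [  0.2 -25.1 -39.6]
-20 272 [  0.1 -17.  -39.4]
[457.02717101 -73.1757694  131.82351844] 45
```

View pics/w10.png

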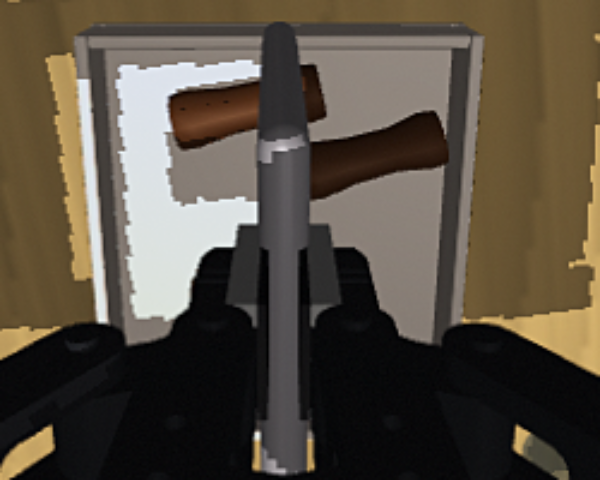

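The bar is level, but it sits at the upper edge of the pads (5.4 mm gap on a 10 mm rod). I'll set the basket back down and regrip 10 mm higher.

```bash
python3 -m pendant '[[0,0,0,10,0],[0,0,0,10,0],[0,0,0,6,0],[0,0,0,3,0],[0,0,0,0,0],[0,0,0,0,0],[0.4,0,0,0,0],[0.4,0,0,0,0],[0.4,0,0,0,0],[0.4,0,0,-5,0]]'; python3 -m pendant '[[0.4,0,0,-4,0],[0.4,0,0,0,0],[0.4,0,0,0,0],[0,0,0,0,0],[0,0,0,0,0],[0,0,0,0,0],[0,0,0,0,0]]' 120; python3 -m pendant '[[0,0,0,-5,0],[0,0,0,-10,0],[0,0,0,-10,0],[0,0,0,-5,0],[0,0,0,0,0],[0,0,0,0,0]]'
```

```text
time: 47.3
tool_pos: [467.0, -4.4, 71.2]
tcp_rot: [180.0, 0.0, -8.5]
ft_force: [1.6, 0.4, 0.0]
finger_gap: 34.5
time: 48.0
tool_pos: [467.4, -4.4, 75.8]
tcp_rot: [-180.0, 0.0, -8.5]
ft_force: [-2.4, 0.4, 4.9]
finger_gap: 4.5
time: 48.6
tool_pos: [467.5, -4.4, 105.6]
tcp_rot: [-180.0, -0.0, -8.5]
ft_force: [-0.1, 0.6, -4.4]
finger_gap: 4.2
```

```bash
python3 -m pendant '[[0,0,0,-10,0],[0,0,0,-25,0],[0,0,0,-30,0],[0,0,0,-25,0],[0,0,0,-10,-5],[0,0,0,0,-8],[0,0,0,0,-8],[0,0,0,0,-8],[0,0,0,0,-8],[0,0,0,0,-8]]'; python3 -m pendant '[[0,0,0,0,-8],[0,0,0,0,-5.6],[0,0,0,0,-2],[0,0,0,0,0],[0,0,0,0,0]]';python3 - <<'E'
from h import *
go(341.5,256,203,52.1)
p,P=cloud('top'); m=(P[...,0]>350)&(P[...,0]<600)&(P[...,1]>-150)&(P[...,1]<90)&(P[...,2]>215)&(P[...,2]<240); print(P[m].mean(0).round(),rect(P[m]))
cv2.imwrite('pics/t2.png',p)
E
```

```text
time: 49.6
tool_pos: [467.1, -4.4, 205.8]
tcp_rot: [-180.0, 0.0, 36.8]
ft_force: [0.3, 0.2, -3.1]
finger_gap: 4.2
time: 50.1
tool_pos: [467.2, -4.4, 205.7]
tcp_rot: [-180.0, 0.0, 52.0]
ft_force: [-0.9, 0.6, -4.6]
finger_gap: 4.2
t 50.1 tcp [467.2  -4.4 205.7] yaw 52.0 gap 4.2 j6 -59 F [-0.9  0.6 -4.6] -> d [ 127.7 -259.5    2.7] turn -0.1
[535. -58. 230.] (array([534., -58.]), array([ 7., 10.]), 14.0)
```

```bash
python3 -m pendant '[[0,9,-18,0,0],[0,15,-30,0,0],[0,18,-36,0,0],[0,18,-36,0,0],[0,18,-36,0,0],[0,18,-36,0,0],[0,15,-32,0,0],[0,10,-22,0,0],[0,6,-13,0,0],[0,0,0,0,0]]'; python3 -m pendant '[[0,0,0,0,0],[0,0,0,0,0],[0,0,0,0,0]]'
python3 - <<'E'
from h import *
go(396.5,326.5,203,52.1)
for n in ['top','scene']:
    p,P=cloud(n); cv2.imwrite(f'pics/{n}3.png',p)
    m=(P[...,0]>280)&(P[...,0]<480)&(P[...,1]>130)&(P[...,1]<300)&(P[...,2]>215)&(P[...,2]<242); print(m.sum()); 
    L=P[m]-[500.5,246,0]; X=np.array([.614,.789]);Y=np.array([-.789,.614]); L=np.c_[L[:,:2]@X,L[:,:2]@Y,L[:,2]]; L=L[abs(L[:,0]+90)<15]
    print(len(L),np.percentile(L,[2,50,98],0).round())
E
```

```text
time: 51.15
tool_pos: [340.2, 256.5, 205.6]
tcp_rot: [-180.0, -0.0, 52.2]
ft_force: [-0.1, -1.3, -3.2]
finger_gap: 4.3
time: 51.45
tool_pos: [341.6, 254.3, 205.5]
tcp_rot: [180.0, 0.0, 52.0]
ft_force: [0.0, -0.4, -4.0]
finger_gap: 4.2
t 51.5 tcp [341.6 254.3 205.5] yaw 52.0 gap 4.2 j6 -22 F [ 0.  -0.4 -4. ] -> d [90.7 -1.2  2.5] turn -0.1
129
128 [[-97.  41. 220.]
 [-92.  82. 233.]
 [-85. 124. 239.]]
119
118 [[-101.   38.  217.]
 [ -94.   82.  233.]
 [ -83.  127.  241.]]
```

View pics/scene3.png

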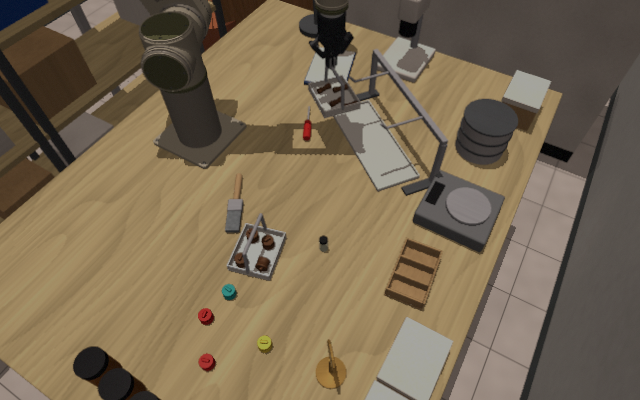

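```bash
python3 -m pendant '[[0,8,0,0,0],[0,16,0,0,0],[0,20,0,0,0],[0,20,0,0,0],[0,16,-1,0,0],[0,10,0,0,0],[0,2,0,0,0],[0,0,0,0,0],[0,0,0,0,0],[0,0,0,0,0]]'; python3 -m pendant '[[0,0,0,5,0],[0,0,0,10,0],[0,0,0,12,0],[0,0,0,8,0],[0,0,0,3,0],[0,0,0,0,0],[0,0,0,0,0]]'
python3 - <<'E'
from h import *
go(396.5,326.5,160,52.1)
E
```

```text
time: 52.55
tool_pos: [396.7, 327.8, 205.6]
tcp_rot: [180.0, 0.0, 52.0]
ft_force: [0.3, -0.2, -3.9]
finger_gap: 4.2
time: 53.25
tool_pos: [397.1, 328.3, 167.7]
tcp_rot: [180.0, -0.0, 52.1]
ft_force: [0.9, -0.0, -3.4]
finger_gap: 4.2
t 53.2 tcp [397.1 328.3 167.7] yaw 52.1 gap 4.2 j6 -18 F [ 0.9 -0.  -3.4] -> d [-1.8  0.6  7.7] turn -0.0
```

```bash
python3 -m pendant '[[0,0,0,2,0],[0,0,0,2,0],[0,0,0,0,0],[0,0,0,0,0]]'; python3 -m pendant '[[0,0,0,2,0],[0,0,0,0,0],[0,0,0,0,0]]'; python3 -m pendant '[[0,0,0,1,0],[0,0,0,0,0],[0,0,0,0,0]]'
python3 - <<'E'
from h import *
for n in ['top','scene']:
    p,P=cloud(n)
    L=P.reshape(-1,3)-[500.5,246,0]; X=np.array([.614,.789]);Y=np.array([-.789,.614]); L=np.c_[L[:,:2]@X,L[:,:2]@Y,L[:,2]]
    m=(L[:,0]>-20)&(L[:,0]<15)&(L[:,1]>30)&(L[:,1]<120)&(L[:,2]>165)&(L[:,2]<215); L=L[m]
    for a in range(30,130,10):
        q=L[(L[:,1]>=a)&(L[:,1]<a+10)]; print(n,a,len(q),q.mean(0).round() if len(q) else '')
cv2.imwrite('pics/scene4.png',cv2.resize(p[40:200,270:450],None,fx=3.5,fy=3.5))
E
```

```text
time: 53.65
tool_pos: [396.9, 328.2, 163.5]
tcp_rot: [-180.0, -0.0, 52.1]
ft_force: [0.9, -0.0, -4.2]
finger_gap: 4.4
time: 53.95
tool_pos: [396.9, 328.1, 161.4]
tcp_rot: [-180.0, 0.0, 52.1]
ft_force: [0.8, -0.3, -3.3]
finger_gap: 4.3
time: 54.25
tool_pos: [396.9, 328.2, 160.5]
tcp_rot: [-180.0, 0.0, 52.1]
ft_force: [-0.4, 0.4, -4.0]
finger_gap: 4.6
top 30 0 
top 40 20 [ -1.  44. 181.]
top 50 13 [  1.  55. 188.]
top 60 12 [  0.  65. 188.]
top 70 12 [  0.  74. 189.]
top 80 16 [  0.  84. 188.]
top 90 13 [  1.  96. 188.]
top 100 36 [ -3. 104. 182.]
top 110 13 [  0. 115. 188.]
top 120 0 
scene 30 1 [  2.  39. 168.]
scene 40 25 [ -1.  44. 180.]
scene 50 9 [ -2.  55. 188.]
scene 60 10 [ -1.  66. 188.]
scene 70 9 [ -1.  76. 188.]
scene 80 8 [ -2.  85. 189.]
scene 90 13 [ -5.  97. 186.]
scene 100 22 [ -5. 104. 182.]
scene 110 12 [ -2. 118. 198.]
scene 120 0
```

View pics/scene4.png

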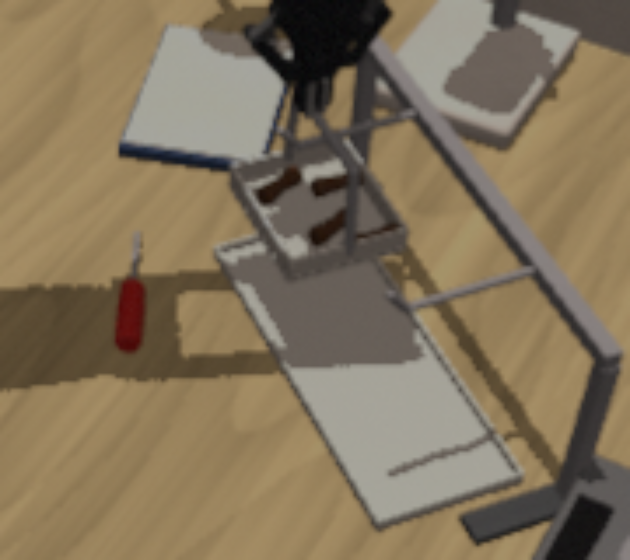

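```bash
python3 -m pendant '[[0,0,0,1,0],[0,0,0,0,0],[0,0,0,0,0]]'; python3 -m pendant '[[0,0,0,1,0],[0,0,0,0,0],[0,0,0,0,0]]'
```

```text
time: 54.65
tool_pos: [397.1, 328.3, 159.8]
tcp_rot: [180.0, -0.0, 52.1]
ft_force: [0.6, -0.4, -1.4]
finger_gap: 4.4
time: 54.95
tool_pos: [397.3, 328.4, 159.1]
tcp_rot: [180.0, -0.1, 52.1]
ft_force: [0.8, -0.2, 1.6]
finger_gap: 4.4
```

```bash
python3 -m pendant '[[0.2,0,0,0,0],[0.2,0,0,0,0],[0.4,0,0,0,0],[0.4,0,0,0,0],[0.4,0,0,0,0],[0.4,0,0,-10,0],[0.4,0,0,-25,0],[0.4,0,0,-30,0],[0.4,0,0,-20,0],[0.4,0,0,0,0]]'
python3 - <<'E'
from h import *
go(400,300,250,52.1)
for n in ['top','scene']:
    p,P=cloud(n)
    L=P.reshape(-1,3)-[500.5,246,0]; X=np.array([.614,.789]);Y=np.array([-.789,.614]); L=np.c_[L[:,:2]@X,L[:,:2]@Y,L[:,2]]
    m=(L[:,0]>-20)&(L[:,0]<15)&(L[:,1]>30)&(L[:,1]<180)&(L[:,2]>160)&(L[:,2]<215); L=L[m]
    for a in range(30,180,20):
        q=L[(L[:,1]>=a)&(L[:,1]<a+20)]; print(n,a,len(q),np.median(q,0).round() if len(q) else '')
    for nm,(x,y) in dict(V=(416,-268)).items():
        m=(abs(P[...,0]-x)<95)&(abs(P[...,1]-y)<95)&(P[...,2]>88)&(P[...,2]<112); print(nm,rect(P[m]))
cv2.imwrite('pics/scene5.png',cv2.resize(p[40:200,270:450],None,fx=3.5,fy=3.5))
E
```

```text
time: 55.95
tool_pos: [398.7, 329.4, 248.3]
tcp_rot: [179.9, -0.4, 52.1]
ft_force: [0.7, 0.8, 0.3]
finger_gap: 34.1
t 56.0 tcp [398.7 329.4 248.3] yaw 52.1 gap 34.1 j6 -18 F [0.7 0.8 0.3] -> d [-22.3  19.1  -1.8] turn -0.0
top 30 21 [ -1.  44. 183.]
top 50 26 [  1.  60. 187.]
top 70 28 [  0.  80. 188.]
top 90 51 [ -1. 102. 183.]
top 110 27 [  1. 119. 187.]
top 130 22 [  0. 137. 189.]
top 150 0 
top 170 0 
V (array([ 415., -263.]), array([ 10., 124.]), 104.8)
scene 30 33 [ -2.  42. 177.]
scene 50 18 [ -2.  59. 188.]
scene 70 17 [ -0.  80. 188.]
scene 90 36 [ -4. 101. 182.]
scene 110 17 [ -1. 121. 190.]
scene 130 15 [ -2. 137. 188.]
scene 150 25 [ -2. 160. 177.]
scene 170 0 
V (array([ 416., -268.]), array([ 11., 125.]), 104.7)
```

View pics/scene5.png

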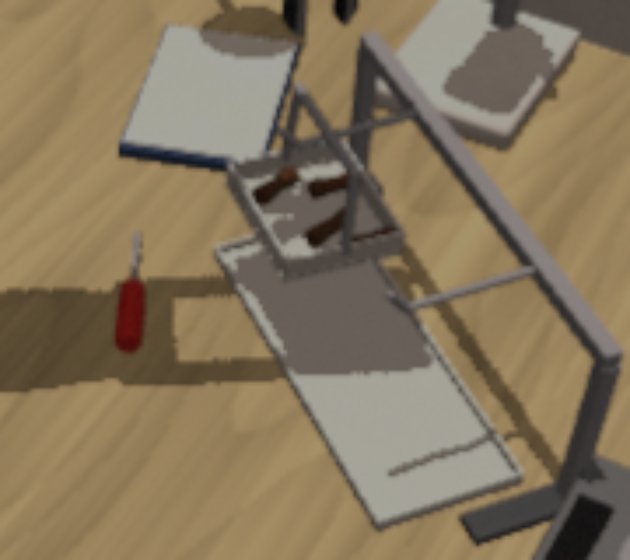

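```bash
python3 -m pendant '[[0.5,0,0,0,8],[0.5,0,0,0,8],[0.5,0,0,0,8],[0.5,0,0,0,8],[0.5,0,0,0,5.3],[0.5,0,0,0,0],[0.5,0,0,0,0]]'
python3 - <<'E'
from h import *
go(423,-294,130,14.8)
E
```

```text
time: 56.75
tool_pos: [396.5, 327.9, 242.4]
tcp_rot: [180.0, 0.1, 14.9]
ft_force: [-0.6, 0.0, -0.1]
finger_gap: 42.6
t 56.8 tcp [396.5 327.9 242.4] yaw 14.9 gap 42.6 j6 19 F [-0.6  0.  -0.1] -> d [-134.4  607.6  113. ] turn 0.1
```

```bash
python3 -m pendant '[[0.5,-5,22,0,0],[0.5,-9,42,0,0],[0.5,-10,47,0,0],[0.5,-10,47,0,0],[0.5,-10,47,0,0],[0.5,-10,47,0,0],[0.5,-10,47,0,0],[0.5,-10,47,0,0],[0.5,-10,47,0,0],[0.5,-10,47,0,0]]';python3 -m pendant '[[0.5,-10,47,0,0],[0.5,-10,46,0,0],[0.5,-10,40,15,0],[0.5,-6,20,30,0],[0.5,-4,14,30,0],[0.5,0,0,23,0],[0.5,0,0,15,0],[0.5,0,0,0,0],[0.5,0,0,0,0]]'
python3 - <<'E'
from h import *
go(423,-294,76,14.8)
E
```

```text
time: 57.75
tool_pos: [417.7, -123.2, 243.3]
tcp_rot: [180.0, -0.0, 14.9]
ft_force: [1.9, 0.4, -0.9]
finger_gap: 42.5
time: 58.65
tool_pos: [422.3, -292.8, 131.1]
tcp_rot: [180.0, -0.0, 14.8]
ft_force: [0.0, -0.3, 0.2]
finger_gap: 42.8
t 58.6 tcp [ 422.3 -292.8  131.1] yaw 14.8 gap 42.8 j6 -55 F [ 0.  -0.3  0.2] -> d [ 0.3  1.4 55.1] turn 0.0
```

```bash
python3 -m pendant '[[0.5,0,1,10,0],[0.5,0,0,20,0],[0.5,0,0,15,0],[0.5,0,0,8,0],[0.5,0,0,3,0],[0.5,0,0,0,0],[0.5,0,0,0,0],[0.5,0,0,0,0]]'
python3 - <<'E'
from h import *
p,P=cloud('wrist')
s=r.sense(); T=Ro.from_euler('xyz',s['tcp_rot'],degrees=True)
L=T.inv().apply((P-s['tool_pos']).reshape(-1,3)).reshape(P.shape)
m=(P[...,2]>90)&(P[...,2]<110)&(abs(L[...,1])<120)&(abs(L[...,0])<14); q=L[m]; print(len(q),q.mean(0).round(1),P[m].mean(0).round(1),np.percentile(q[:,1],[1,99]))
go(423,-294,76,14.8)
E
```

```text
time: 59.45
tool_pos: [422.8, -294.3, 75.4]
tcp_rot: [179.9, -0.0, 14.8]
ft_force: [-0.8, -0.4, 0.3]
finger_gap: 42.6
5353 [  0.4 -37.9 -30.1] [ 413.4 -257.5  105.4] [-91.12568743  27.80356674]
t 59.5 tcp [ 422.7 -294.3   75.3] yaw 14.8 gap 43.0 j6 -55 F [ 0.1 -0.1 -0.4] -> d [ 0.4 -0.2 -0.7] turn -0.0
```

```bash
python3 -m pendant '[[0,0,0,0,0],[0,0,0,0,0],[0,0,0,0,0],[0,0,0,0,0],[0,0,0,0,0]]' 120; python3 -m pendant '[[0,0,0,-5,0],[0,0,0,-10,0],[0,0,0,-10,0],[0,0,0,-5,0],[0,0,0,0,0],[0,0,0,0,0]]';  python3 - <<'E'
from h import *
go(423,-294,205,52.1)
E
```

```text
time: 60.0
tool_pos: [422.5, -294.1, 75.1]
tcp_rot: [180.0, -0.0, 14.8]
ft_force: [-1.0, 0.5, 5.9]
finger_gap: 4.5
time: 60.6
tool_pos: [422.3, -293.9, 104.6]
tcp_rot: [180.0, -0.0, 14.8]
ft_force: [0.1, 0.3, -5.0]
finger_gap: 4.1
t 60.6 tcp [ 422.3 -293.9  104.6] yaw 14.8 gap 4.1 j6 -55 F [ 0.1  0.3 -5. ] -> d [   0.7    0.3 -100.4] turn -37.3
```

```bash
python3 -m pendant '[[0,0,0,-10,0],[0,0,0,-25,0],[0,0,0,-30,0],[0,0,0,-25,0],[0,0,0,-10,-6],[0,0,0,0,-8],[0,0,0,0,-8],[0,0,0,0,-8],[0,0,0,0,-5],[0,0,0,0,-2.3]]'; python3 -m pendant '[[0,0,0,0,0],[0,0,0,0,0]]'
python3 - <<'E'
from h import *
go(553,91,205,52.1)
E
```

```text
time: 61.6
tool_pos: [422.2, -293.8, 204.8]
tcp_rot: [-180.0, -0.0, 52.3]
ft_force: [-0.0, 0.1, -5.5]
finger_gap: 4.3
time: 61.8
tool_pos: [422.2, -293.8, 204.7]
tcp_rot: [-180.0, -0.0, 52.0]
ft_force: [-0.2, 0.5, -4.9]
finger_gap: 4.4
t 61.8 tcp [ 422.2 -293.8  204.7] yaw 52.0 gap 4.4 j6 -93 F [-0.2  0.5 -4.9] -> d [ 3.837e+02 -1.340e+02 -3.000e-01] turn -0.1
```

```bash
python3 -m pendant '[[0,20,-7,0,0],[0,32,-11,0,0],[0,40,-14,0,0],[0,42,-15,0,0],[0,42,-15,0,0],[0,42,-15,0,0],[0,42,-15,0,0],[0,42,-14,0,0],[0,35,-12,0,0],[0,25,-9,0,0]]'; python3 -m pendant '[[0,15,-5,0,0],[0,6,-2,0,0],[0,0,0,0,0],[0,0,0,0,0],[0,0,0,0,0]]'
python3 - <<'E'
from h import *
go(553,91,205,52.1)
for n in ['top','scene']:
    p,P=cloud(n)
    L=P.reshape(-1,3)-[500.5,246,0]; X=np.array([.614,.789]);Y=np.array([-.789,.614]); L=np.c_[L[:,:2]@X,L[:,:2]@Y,L[:,2]]
    L=L[(abs(L[:,0]+90)<18)&(L[:,1]<0)&(L[:,1]>-200)&(L[:,2]>215)&(L[:,2]<245)]
    print(len(L),np.percentile(L,[2,50,98],0).round())
E
```

```text
time: 62.8
tool_pos: [545.1, 72.3, 204.6]
tcp_rot: [-180.0, -0.0, 52.1]
ft_force: [-0.6, -0.5, -4.2]
finger_gap: 4.2
time: 63.3
tool_pos: [551.9, 89.2, 204.5]
tcp_rot: [180.0, 0.0, 52.0]
ft_force: [0.1, 0.4, -4.4]
finger_gap: 4.4
t 63.3 tcp [551.9  89.2 204.5] yaw 52.0 gap 4.4 j6 -48 F [ 0.1  0.4 -4.4] -> d [ 2.1 -0.3 -0.5] turn -0.1
74 [[ -96. -169.  224.]
 [ -92.  -70.  233.]
 [ -86.  -46.  239.]]
98 [[-107. -172.  218.]
 [ -94. -148.  234.]
 [ -79.  -72.  244.]]
```

```bash
python3 -m pendant '[[0,8,0,0,0],[0,16,0,0,0],[0,20,0,0,0],[0,20,0,0,0],[0,17,0,0,0],[0,10,0,0,0],[0,2,0,0,0],[0,0,0,0,0],[0,0,0,0,0],[0,0,0,0,0]]'; python3 -m pendant '[[0,0,0,5,0],[0,0,0,10,0],[0,0,0,12,0],[0,0,0,8,0],[0,0,0,4,0],[0,0,0,2,0],[0,0,0,0,0],[0,0,0,0,0]]'; python3 -m pendant '[[0,0,0,1.5,0],[0,0,0,0,0],[0,0,0,0,0]]'; python3 -m pendant '[[0,0,0,1,0],[0,0,0,0,0],[0,0,0,0,0]]'
python3 - <<'E'
from h import *
go(553,91,159,52.1)
for n in ['top','scene']:
    p,P=cloud(n)
    L=P.reshape(-1,3)-[500.5,246,0]; X=np.array([.614,.789]);Y=np.array([-.789,.614]); L=np.c_[L[:,:2]@X,L[:,:2]@Y,L[:,2]]
    L=L[(L[:,0]>-20)&(L[:,0]<15)&(L[:,1]<-30)&(L[:,1]>-180)&(L[:,2]>160)&(L[:,2]<215)]
    for a in range(-180,-30,20):
        q=L[(L[:,1]>=a)&(L[:,1]<a+20)]; print(n,a,len(q),np.median(q,0).round() if len(q) else '')
E
```

```text
time: 64.4
tool_pos: [609.0, 163.3, 204.6]
tcp_rot: [180.0, 0.0, 52.0]
ft_force: [0.3, 0.5, -4.8]
finger_gap: 4.5
time: 65.2
tool_pos: [609.6, 164.0, 164.0]
tcp_rot: [180.0, -0.0, 52.1]
ft_force: [0.3, 0.6, -5.1]
finger_gap: 4.4
time: 65.5
tool_pos: [609.3, 163.9, 162.1]
tcp_rot: [180.0, -0.0, 52.1]
ft_force: [-0.2, -0.0, -4.3]
finger_gap: 4.2
time: 65.8
tool_pos: [609.2, 163.9, 161.0]
tcp_rot: [-180.0, 0.0, 52.1]
ft_force: [0.1, 0.2, -4.5]
finger_gap: 4.2
t 65.8 tcp [609.2 163.9 161. ] yaw 52.1 gap 4.2 j6 -42 F [ 0.1  0.2 -4.5] -> d [-92.    0.5   2. ] turn -0.0
top -180 19 [   2. -167.  183.]
top -160 13 [  -0. -155.  190.]
top -140 0 
top -120 0 
top -100 0 
top -80 3 [  5. -63. 190.]
top -60 27 [  2. -50. 188.]
top -40 0 
scene -180 42 [  -1. -170.  181.]
scene -160 82 [  -3. -147.  199.]
scene -140 13 [ -15. -135.  202.]
scene -120 19 [ -10. -109.  179.]
scene -100 0 
scene -80 0 
scene -60 5 [ -3. -50. 164.]
scene -40 0
```

```bash
python3 -m pendant '[[0,0,0,1,0],[0,0,0,0,0],[0,0,0,0,0]]'; python3 -m pendant '[[0,0,0,1,0],[0,0,0,0,0],[0,0,0,0,0]]'
```

```text
time: 66.2
tool_pos: [609.2, 163.9, 159.9]
tcp_rot: [-180.0, 0.0, 52.1]
ft_force: [1.2, -0.7, -4.5]
finger_gap: 4.5
time: 66.5
tool_pos: [609.4, 163.9, 159.3]
tcp_rot: [180.0, -0.0, 52.1]
ft_force: [0.0, 0.2, -3.5]
finger_gap: 4.3
```

```bash
python3 -m pendant '[[0,0,0,1,0],[0,0,0,0,0],[0,0,0,0,0]]'; python3 -m pendant '[[0,0,0,1,0],[0,0,0,0,0],[0,0,0,0,0]]'
```

```text
time: 66.8
tool_pos: [609.6, 164.0, 158.6]
tcp_rot: [180.0, -0.1, 52.1]
ft_force: [-0.0, -1.0, 1.3]
finger_gap: 4.8
time: 67.1
tool_pos: [609.8, 164.0, 158.1]
tcp_rot: [179.9, -0.1, 52.1]
ft_force: [-0.0, -0.6, 5.2]
finger_gap: 4.2
```

The weight is on the hook, so I'll release, rise and back off.

```bash
python3 -m pendant '[[0,0,0,-1,0],[0.2,0,0,0,0],[0.2,0,0,0,0],[0.4,0,0,0,0],[0.4,0,0,0,0],[0.4,0,0,-10,0],[0.4,0,0,-25,0],[0.4,0,0,-35,0],[0.4,0,0,-30,0],[0.4,0,0,0,0]]'; python3 -m pendant '[[0.4,-40,0,0,0],[0.4,-45,0,0,0],[0.4,-45,0,0,0],[0.4,-45,0,0,0],[0.4,-30,0,0,0],[0.4,0,0,0,0],[0.4,0,0,0,0]]'
python3 - <<'E'
from h import *
go(553,91,159,52.1)
im=[]
for n in ['top','scene']:
    p,P=cloud(n); im.append(p)
    L=P.reshape(-1,3)-[500.5,246,0]; X=np.array([.614,.789]);Y=np.array([-.789,.614]); L=np.c_[L[:,:2]@X,L[:,:2]@Y,L[:,2]]
    L=L[(L[:,0]>-20)&(L[:,0]<15)&(abs(L[:,1])<180)&(L[:,2]>160)&(L[:,2]<215)]
    for a in list(range(-170,-45,20))+list(range(50,160,20)):
        q=L[(L[:,1]>=a)&(L[:,1]<a+20)]; print(n,a,len(q),np.median(q,0).round() if len(q) else '')
    print(n,'vial',[(round(x['score'],2),np.round(x['at'])) for x in optics.search_frame(n,'vial')])
    m=brown(p)&(P[...,2]>85)&(P[...,2]<135)&(P[...,1]>100)&(P[...,1]<400)&(P[...,0]<680); print('brown px hung',m.sum())
a=cv2.resize(im[1][40:200,270:450],(800*180//320,400)); b=cv2.resize(im[0][120:290,100:280],(424,400))
cv2.imwrite('pics/fin.png',cv2.resize(np.hstack([a,b]),(800,366)))
E
```

```text
time: 68.1
tool_pos: [611.9, 164.4, 265.4]
tcp_rot: [179.6, -0.4, 52.1]
ft_force: [0.6, 0.6, 0.7]
finger_gap: 34.1
time: 68.8
tool_pos: [483.2, 1.9, 258.4]
tcp_rot: [180.0, -0.0, 52.0]
ft_force: [-0.4, 0.5, -0.2]
finger_gap: 34.3
t 68.8 tcp [483.2   1.9 258.4] yaw 52.0 gap 34.3 j6 -58 F [-0.4  0.5 -0.2] -> d [113.1   0.   99.5] turn -0.1
top -170 30 [   1. -162.  193.]
top -150 25 [   3. -140.  193.]
top -130 26 [   3. -121.  190.]
top -110 34 [   3. -102.  185.]
top -90 27 [  3. -80. 184.]
top -70 26 [  3. -59. 181.]
top -50 9 [  3. -47. 179.]
top 50 25 [  1.  60. 187.]
top 70 28 [  2.  80. 186.]
top 90 50 [ -1. 102. 183.]
top 110 26 [  1. 119. 189.]
top 130 27 [  1. 139. 189.]
top 150 31 [ -0. 160. 187.]
top vial [(0.55, array([ 560., -159.,   47.]))]
brown px hung 286
scene -170 39 [  -2. -165.  192.]
scene -150 20 [  -2. -140.  193.]
scene -130 28 [  -1. -117.  190.]
scene -110 37 [  -4. -105.  182.]
scene -90 19 [ -1. -81. 185.]
scene -70 29 [ -1. -56. 181.]
scene -50 4 [ -2. -49. 177.]
scene 50 18 [ -1.  60. 188.]
scene 70 18 [ -0.  80. 188.]
scene 90 36 [ -4. 101. 181.]
scene 110 18 [ -1. 120. 187.]
scene 130 15 [ -1. 139. 189.]
scene 150 22 [ -3. 159. 177.]
scene vial []
brown px hung 567
```

View pics/fin.png

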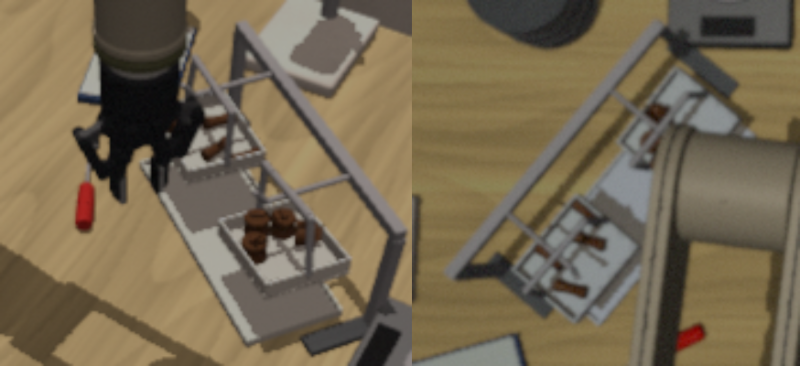

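```bash
python3 -m pendant '[[0.4,-40,0,0,0],[0.4,-30,0,0,0],[0.4,0,0,0,0],[0.4,0,0,0,0],[0.4,0,0,0,0],[0.4,0,0,0,0],[0.4,0,0,0,0],[0.4,0,0,0,0],[0.4,0,0,0,0],[0.4,0,0,0,0]]';python3 -m pendant '[[0.4,0,0,0,0],[0.4,0,0,0,0],[0.4,0,0,0,0],[0.4,0,0,0,0],[0.4,0,0,0,0],[0.4,0,0,0,0],[0.4,0,0,0,0],[0.4,0,0,0,0],[0.4,0,0,0,0],[0.4,0,0,0,0]]'
python3 - <<'E'
from h import *
for n in ['top','scene']:
    p,P=cloud(n)
    m=brown(p)&(P[...,2]>85)&(P[...,2]<140)&(P[...,1]>100)&(P[...,1]<400)&(P[...,0]<680)
    k,l,s,c=cv2.connectedComponentsWithStats(m.astype(np.uint8)); print(n,[(s[i,4],P[l==i].mean(0).round()) for i in range(1,k) if s[i,4]>9])
    L=P.reshape(-1,3)-[500.5,246,0]; X=np.array([.614,.789]);Y=np.array([-.789,.614]); L=np.c_[L[:,:2]@X,L[:,:2]@Y,L[:,2]]
    L=L[(L[:,0]>-20)&(L[:,0]<15)&(abs(L[:,1])<180)&(L[:,2]>160)&(L[:,2]<215)]
    for a in [-170,-150,-90,-70,60,80,130,150]:
        q=L[(L[:,1]>=a)&(L[:,1]<a+20)]; print(n,a,len(q),np.median(q,0).round() if len(q) else '')
E
```

```text
time: 70.0
tool_pos: [440.2, -52.9, 258.0]
tcp_rot: [-180.0, 0.0, 52.1]
ft_force: [-0.2, 0.5, 0.0]
finger_gap: 34.3
time: 71.0
tool_pos: [440.2, -53.0, 258.0]
tcp_rot: [-180.0, 0.0, 52.1]
ft_force: [0.1, -0.1, 0.6]
finger_gap: 34.2
top [(np.int32(46), array([617., 205., 118.])), (np.int32(11), array([582., 221., 110.])), (np.int32(131), array([553., 198., 109.])), (np.int32(77), array([563., 150., 114.])), (np.int32(37), array([482., 305., 101.])), (np.int32(58), array([439., 292., 103.])), (np.int32(19), array([423., 359., 102.])), (np.int32(64), array([374., 317., 105.]))]
top -170 29 [   2. -161.  192.]
top -150 25 [   3. -141.  191.]
top -90 27 [  4. -80. 185.]
top -70 26 [  3. -60. 184.]
top 60 28 [  1.  71. 187.]
top 80 27 [  1.  89. 187.]
top 130 25 [  2. 138. 189.]
top 150 32 [ -1. 160. 187.]
scene [(np.int32(65), array([375., 310., 104.])), (np.int32(49), array([414., 336., 101.])), (np.int32(57), array([439., 284., 102.])), (np.int32(16), array([480., 300., 103.])), (np.int32(423), array([571., 183., 108.])), (np.int32(18), array([627., 206., 110.]))]
scene -170 33 [  -1. -165.  191.]
scene -150 22 [  -1. -142.  191.]
scene -90 19 [ -1. -79. 185.]
scene -70 30 [ -1. -56. 181.]
scene 60 19 [ -2.  69. 188.]
scene 80 23 [ -2.  95. 188.]
scene 130 16 [ -2. 139. 190.]
scene 150 20 [ -3. 160. 175.]
```

```bash
python3 -c "
from bench import hand_in; print(hand_in())"
```

```text
the job is handed in; nothing more can be done
None
```

I sorted all six loose fossils, hung both baskets and handed the job in at about 71 s of the 210 s.

- **Sorting:** the three loose vertebrae joined the vertebra basket and the three loose limb bones joined the bone basket, while both stood on the table. The red, turquoise and yellow look-alikes were left alone.
- **Hanging:** the bone basket is on the left hook and the vertebra basket on the right hook.

**Last checks**
- **Bars:** both were on their hooks at about the right height, and neither had slid along its hook after two seconds with the gripper clear. The bone basket hangs level. The vertebra basket hangs about 5° off level, slightly less than when I first let go.
- **Fossils:** the last picture shows four drums in the vertebra basket. The final measurement finds four bones in the bone basket. The vertebrae overlap in that measurement, so it does not count them one by one.
- **Vial:** the top camera finds it where it stood, within about 2 mm; the scene camera did not find it in the last look.

**What went wrong on the way**
- **Missed grasps:** the first two failed because I closed the fingers before the arm had settled, and because the fingertips sit about 20 mm behind the reported tool point. One vertebra tipped over, so it went into its basket lying on its side.
- **Basket put back down:** I set the bone basket back down once to regrip its bar higher up.
- **Shifted bone:** one bone moved about 16 mm inside its basket while the robot was elsewhere, and it stayed in.

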